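# Close the filter cassettes in the loading block

### The arm

A 6-joint arm with a two-finger parallel gripper is mounted at the origin on the work surface. World frame = base frame: x ahead of the robot, y to its left, z up, the work surface at z = 0. Lengths are in m, angles in degrees, forces in N, time in s.
With the tool pointing down it reaches from about 0.4 to 0.825 m from the base axis. Payload 7 kg.
Tool frame: the origin (TCP) lies at the very end of the fingers, on their centre line; the grasp point (between the pads) lies 19 mm behind it (ctrl.grip_depth is the z of the grasp point in the tool frame, in m); z points along the fingers, y is the direction in which the jaws open and shut (so a half turn about z gives the same grasp; the last joint's range is limited). The gripper opens to 88 mm and grips with 3 to 60 N. Pads are 19 mm wide; open, the fingers measure 130 mm over their backs; the gripper's body (78 mm by 193 mm) begins 47 mm behind the grasp point.
Start: joints at [-57.577, 20.546, 0.682, 0, -70.136, -16.507], TCP at [0.185, -0.649, 0.227] pointing down, gripper open.
Joint ranges: [-176.03, 176.03], [-82.01, 121.73], [-58.28, 71.71], [-173.87, 95.51], [-174.79, -0.11], [-173.66, 173.66]. Speed limits (degrees/s): [136.94, 136.94, 172.46, 180, 180, 180].

### API

Orientations are given as [roll, pitch, yaw] about the fixed x, y, z axes, in that order (R = Rz(yaw) Ry(pitch) Rx(roll)).
In Python, from plant import telemetry, snapshot, job, models, ctrl gives the robot as it stands.
- The arm moves only by the tool jog_arm, never from a script. Its argument "targets" is text: rows parted by semicolons, each of 7 numbers parted by spaces: the shift along the tool's x, y, z in m, then the turn, a rotation vector about the tool's x, y, z in degrees, then the gripper command: -1 is shut, 1 is fully open, values between are in proportion. A call has exactly 8 rows; each row is the pose to reach, as a shift and turn from the pose measured when the call began, along the tool's axes at that moment; what a row does not reach only later rows make up. A row lasts 1/8 s, in which the tool goes at most 62.5 mm and 10.7 degrees, less where a joint would pass 70% of its speed; a pose out of reach is approached as far as the arm can. A call with a gripper value outside its range is refused whole. The fingers move at their own pace and stop on an object; the grip force is fixed at half the most. Time passes only in rows, so rows that repeat a pose let the fingers close, or fill a call up. It gives the time, the measured TCP pose, the force and the opening at its end, in the units of the state.
- telemetry.get_obs(): the state, without advancing time (a new reading comes with each control period).
- snapshot(name): name is "side" or "top"; returns a dict with "img" (400x640x3 uint8, red, green, blue), "range_z" (400x640 float32, m along the optical axis (not along the pixel's ray), 0 where there is no reading), "intrinsics" (3x3 intrinsics, pixels), "k1" (the pictures are not rectified: a ray, as slopes to the right and down, at radius r is drawn at 1 + k1 r^2 times it, then the intrinsics apply), "R" (3x3) and "t" (3): a world point X has camera coordinates R X + t. Camera axes: x right, y down, z forward; pixel columns grow to the right and rows downward; lengths in m; the calibration is good to about 2 mm. A picture is of the moment at which its call begins.
- job.close_job(): hands the job in, once; it reports no verdict.
Trained networks look in a picture, given as the dict that the camera call returned (one of the last four; its "shot" number tells which), for a name from the list of things; names that differ only in an ending like _2 or _b are one class to them, and where a whole thing is asked for, a point or a joint stands for the part that bears it (a point fixed in the world has none). Each returns a list of dicts, best first, with "conf" (0 to 1); they miss things now and then, are a little off and sometimes report something else, mostly with a low value. They report only what shows in the picture. A call takes as long as a camera call. They do not tell look-alikes from the thing itself.
- models.cut_out(name, picture): "region" (400x640 bool, what is visible of it) and "uv" ([column, row] in pixels, amid what is visible of it).
- models.spot_point(name, picture): "uv" ([column, row] in pixels: a listed point, or the origin of a listed thing).
The state is a dict: "clock": time; "joint_pos": joint angles; "qvel": joint speeds; "tau": joint torques, N m; "tool_pos": TCP position; "orientation": TCP orientation; "force": force on the tool from outside, world axes, zero at the start; "moment": the same for the moment, N m; "opening": finger opening in m.
Only numpy, scipy, OpenCV 4.12 (cv2) and the standard library are available. Lean on these libraries where they do the work, as an engineer would, in place of code of your own. Each camera call takes 0.05 s, during which the arm holds its last target.

### The job

Lift the storage box's clear lid right back until it rests on its stop, take out every cassette cap and set each one on a cassette base of its own in the loading block (whichever you like; spare bases stay open), then press each cap straight down with the hand pusher, not with the fingers, until it snaps fully home with its flange down on the base all round. When all are closed, stand the pusher upright on its rubber pad again and shut the lid of the box, and leave the other things on the bench where they are.

Things in the scene. Friction and masses are not known exactly. Their poses are not given: they have to be found in the camera images.
- lid_handle (a point): Middle of the top bar of the lid's black D-handle: bar 34 mm long along the hinge direction (y), 10 mm thick and high, on two posts 24 mm tall; bar ends and posts give two flat sides 34 mm apart to pinch from above. The point is 27 mm above the lid's top face, 150 mm from the hinge line and 30 mm from the lid's free edge. z: out of the lid's top face; x: towards the hinge.
- lid_hinge (a point): Centre of the lid's hinge line, on the rear rim of the storage box (the rim away from the robot), at the lid's underside. Moves with the lid: y axis along the hinge line; at lid angle 0, x points away from the box and -x towards the lid's free front edge.
- box_lid (a joint): Lid angle in rad: 0 = shut, grows as the lid is lifted; 1.85 = leaning back on its stop. It swings freely: left to itself below about 1.45 it falls shut, beyond about 1.6 it falls back onto the stop. The lid is a clear plate 180 mm by 250 mm by 5 mm, 200 g.
- storage_box: Grey open-topped storage box, fixed to the bench, 180 mm (x) by 250 mm (y) by 50 mm high, walls and floor 4 mm, with the clear hinged lid on top. Origin: centre of its underside; x axis points away from the robot, to the hinge side.
- loading_block: Aluminium loading block, fixed, 146 mm (x) by 212 mm (y) by 36 mm high, holding six grey filter-cassette bases in two rows of three. Origin: centre of its underside, z up; the bases stand at x = +-33 mm, y = -66, 0 and 66 mm.
- pusher_pad: Round black rubber parking pad for the pusher, 90 mm across, 4 mm thick, fixed. Origin: centre of its underside.
- pusher: Hand pusher, 86 mm tall, 250 g, loose, upright on the pad. Round steel foot 42 mm across, 24 mm high, hollow underneath (22 mm bore, 16 mm deep) so that it clears a cap's stub and bears on the flange around it; above it a black square handle 24 mm by 24 mm, from 24 to 86 mm height. Origin: centre of the foot's underside; z up the handle; x and y square to its flats.
- base1 (a point): Grey cassette base held in the loading block: centre of its mouth at rim height (40 mm above the bench, 4 mm above the block), z up. Rim 48 mm across; mouth chamfered from 42 to a 37 mm bore, 24 mm deep. A cap laid in rests on spring catches in the bore, flange about 10 mm above the rim; about 12 N straight down (up to 20) snaps it home. Pressed too little it can stay 3 to 6 mm up.
- base2 (a point): Grey cassette base held in the loading block: centre of its mouth at rim height (40 mm above the bench, 4 mm above the block), z up. Rim 48 mm across; mouth chamfered from 42 to a 37 mm bore, 24 mm deep. A cap laid in rests on spring catches in the bore, flange about 10 mm above the rim; about 12 N straight down (up to 20) snaps it home. Pressed too little it can stay 3 to 6 mm up.
- base3 (a point): Grey cassette base held in the loading block: centre of its mouth at rim height (40 mm above the bench, 4 mm above the block), z up. Rim 48 mm across; mouth chamfered from 42 to a 37 mm bore, 24 mm deep. A cap laid in rests on spring catches in the bore, flange about 10 mm above the rim; about 12 N straight down (up to 20) snaps it home. Pressed too little it can stay 3 to 6 mm up.
- base4 (a point): Grey cassette base held in the loading block: centre of its mouth at rim height (40 mm above the bench, 4 mm above the block), z up. Rim 48 mm across; mouth chamfered from 42 to a 37 mm bore, 24 mm deep. A cap laid in rests on spring catches in the bore, flange about 10 mm above the rim; about 12 N straight down (up to 20) snaps it home. Pressed too little it can stay 3 to 6 mm up.
- base5 (a point): Grey cassette base held in the loading block: centre of its mouth at rim height (40 mm above the bench, 4 mm above the block), z up. Rim 48 mm across; mouth chamfered from 42 to a 37 mm bore, 24 mm deep. A cap laid in rests on spring catches in the bore, flange about 10 mm above the rim; about 12 N straight down (up to 20) snaps it home. Pressed too little it can stay 3 to 6 mm up.
- base6 (a point): Grey cassette base held in the loading block: centre of its mouth at rim height (40 mm above the bench, 4 mm above the block), z up. Rim 48 mm across; mouth chamfered from 42 to a 37 mm bore, 24 mm deep. A cap laid in rests on spring catches in the bore, flange about 10 mm above the rim; about 12 N straight down (up to 20) snaps it home. Pressed too little it can stay 3 to 6 mm up.
- cap1: White plastic cassette cap, 30 g, loose, all alike; some are absent. Spigot 22 mm long (z = -22 to 0 mm), 28 to 30 mm across at its lower end, with a 35 mm snap bead; flange 47 mm across, 5 mm thick (z = 0 to 5); on top a round port stub 12 mm across, 12 mm tall (z = 5 to 17), the place to pinch it. Origin: centre of the flange's underside, which meets a base's mouth point when home; z up through the stub.
- cap2: White plastic cassette cap, 30 g, loose, all alike; some are absent. Spigot 22 mm long (z = -22 to 0 mm), 28 to 30 mm across at its lower end, with a 35 mm snap bead; flange 47 mm across, 5 mm thick (z = 0 to 5); on top a round port stub 12 mm across, 12 mm tall (z = 5 to 17), the place to pinch it. Origin: centre of the flange's underside, which meets a base's mouth point when home; z up through the stub.
- cap3: White plastic cassette cap, 30 g, loose, all alike; some are absent. Spigot 22 mm long (z = -22 to 0 mm), 28 to 30 mm across at its lower end, with a 35 mm snap bead; flange 47 mm across, 5 mm thick (z = 0 to 5); on top a round port stub 12 mm across, 12 mm tall (z = 5 to 17), the place to pinch it. Origin: centre of the flange's underside, which meets a base's mouth point when home; z up through the stub.
- cap4: White plastic cassette cap, 30 g, loose, all alike; some are absent. Spigot 22 mm long (z = -22 to 0 mm), 28 to 30 mm across at its lower end, with a 35 mm snap bead; flange 47 mm across, 5 mm thick (z = 0 to 5); on top a round port stub 12 mm across, 12 mm tall (z = 5 to 17), the place to pinch it. Origin: centre of the flange's underside, which meets a base's mouth point when home; z up through the stub.
- cap5: White plastic cassette cap, 30 g, loose, all alike; some are absent. Spigot 22 mm long (z = -22 to 0 mm), 28 to 30 mm across at its lower end, with a 35 mm snap bead; flange 47 mm across, 5 mm thick (z = 0 to 5); on top a round port stub 12 mm across, 12 mm tall (z = 5 to 17), the place to pinch it. Origin: centre of the flange's underside, which meets a base's mouth point when home; z up through the stub.
- petri_dish: Clear petri dish with filter discs, 60 mm across, 10 mm high; loose, not part of the job. Origin: centre of its underside.
- tweezers: Steel tweezers, 120 mm long, lying; loose, not part of the job. Origin: centre of its underside.
- closed_cassette: Finished black cassette, 48 mm across, 52 mm tall; loose, not part of the job. Origin: centre of its underside.
- solvent_bottle: Amber solvent bottle, 70 mm across, 138 mm tall; fixed, not part of the job. Origin: centre of its underside.
- flow_meter: Grey pocket flow meter, 100 mm by 62 mm by 24 mm; loose, not part of the job. Origin: centre of its underside.
- marker_pen: Marker pen, 135 mm long, lying; loose, not part of the job. Origin: centre of its underside.
Things that resemble listed ones, but are neither listed nor needed, are in the scene too. There is more than one size of the pusher_pad; the job needs the largest.

How it is judged (in metres and radians):
On the way, in this order (a step that is already met when the one before it is completed fails the run):
1. the lid leans back on its stop (value of joint box_lid above 1.75 rad), for 0.2 s.
2. every cap is pressed home in a base ((distance between cap1 and base1 below 0.0025 m or distance between cap1 and base2 below 0.0025 m or distance between cap1 and base3 below 0.0025 m or distance between cap1 and base4 below 0.0025 m or distance between cap1 and base5 below 0.0025 m or distance between cap1 and base6 below 0.0025 m) and (distance between cap2 and base1 below 0.0025 m or distance between cap2 and base2 below 0.0025 m or distance between cap2 and base3 below 0.0025 m or distance between cap2 and base4 below 0.0025 m or distance between cap2 and base5 below 0.0025 m or distance between cap2 and base6 below 0.0025 m) and (distance between cap3 and base1 below 0.0025 m or distance between cap3 and base2 below 0.0025 m or distance between cap3 and base3 below 0.0025 m or distance between cap3 and base4 below 0.0025 m or distance between cap3 and base5 below 0.0025 m or distance between cap3 and base6 below 0.0025 m) and (distance between cap4 and base1 below 0.0025 m or distance between cap4 and base2 below 0.0025 m or distance between cap4 and base3 below 0.0025 m or distance between cap4 and base4 below 0.0025 m or distance between cap4 and base5 below 0.0025 m or distance between cap4 and base6 below 0.0025 m) and (distance between cap5 and base1 below 0.0025 m or distance between cap5 and base2 below 0.0025 m or distance between cap5 and base3 below 0.0025 m or distance between cap5 and base4 below 0.0025 m or distance between cap5 and base5 below 0.0025 m or distance between cap5 and base6 below 0.0025 m)), for 0.2 s.
At the end, for the whole second after the job is handed in: Every cap that is present is home in a base (its origin within 2.5 mm of the base's mouth point) and at rest, the lid is shut (below 0.05 rad), and the pusher stands upright (within 0.1 rad) on its pad, within 30 mm of the pad's centre (all of step 2 and linear speed of each of cap1, cap2, cap3, cap4, cap5, pusher below 0.02 m/s and value of joint box_lid below 0.05 rad and horizontal distance between pusher and pusher_pad below 0.03 m and angle between pusher's own z axis and vertical below 0.1 rad and z of pusher in the frame of pusher_pad below 0.009 m); the robot touches nothing.
It fails at once if a cap is pressed in by the fingers instead of the pusher (fingers on a cap that is already pushed down past the catches, less than 4.5 mm above home) ((contact force between the fingers and cap1 above 3 N and ((horizontal distance between cap1 and base1 below 0.004 m and z of cap1 in the frame of base1 below 0.0045 m) or (horizontal distance between cap1 and base2 below 0.004 m and z of cap1 in the frame of base2 below 0.0045 m) or (horizontal distance between cap1 and base3 below 0.004 m and z of cap1 in the frame of base3 below 0.0045 m) or (horizontal distance between cap1 and base4 below 0.004 m and z of cap1 in the frame of base4 below 0.0045 m) or (horizontal distance between cap1 and base5 below 0.004 m and z of cap1 in the frame of base5 below 0.0045 m) or (horizontal distance between cap1 and base6 below 0.004 m and z of cap1 in the frame of base6 below 0.0045 m))) or (contact force between the fingers and cap2 above 3 N and ((horizontal distance between cap2 and base1 below 0.004 m and z of cap2 in the frame of base1 below 0.0045 m) or (horizontal distance between cap2 and base2 below 0.004 m and z of cap2 in the frame of base2 below 0.0045 m) or (horizontal distance between cap2 and base3 below 0.004 m and z of cap2 in the frame of base3 below 0.0045 m) or (horizontal distance between cap2 and base4 below 0.004 m and z of cap2 in the frame of base4 below 0.0045 m) or (horizontal distance between cap2 and base5 below 0.004 m and z of cap2 in the frame of base5 below 0.0045 m) or (horizontal distance between cap2 and base6 below 0.004 m and z of cap2 in the frame of base6 below 0.0045 m))) or (contact force between the fingers and cap3 above 3 N and ((horizontal distance between cap3 and base1 below 0.004 m and z of cap3 in the frame of base1 below 0.0045 m) or (horizontal distance between cap3 and base2 below 0.004 m and z of cap3 in the frame of base2 below 0.0045 m) or (horizontal distance between cap3 and base3 below 0.004 m and z of cap3 in the frame of base3 below 0.0045 m) or (horizontal distance between cap3 and base4 below 0.004 m and z of cap3 in the frame of base4 below 0.0045 m) or (horizontal distance between cap3 and base5 below 0.004 m and z of cap3 in the frame of base5 below 0.0045 m) or (horizontal distance between cap3 and base6 below 0.004 m and z of cap3 in the frame of base6 below 0.0045 m))) or (contact force between the fingers and cap4 above 3 N and ((horizontal distance between cap4 and base1 below 0.004 m and z of cap4 in the frame of base1 below 0.0045 m) or (horizontal distance between cap4 and base2 below 0.004 m and z of cap4 in the frame of base2 below 0.0045 m) or (horizontal distance between cap4 and base3 below 0.004 m and z of cap4 in the frame of base3 below 0.0045 m) or (horizontal distance between cap4 and base4 below 0.004 m and z of cap4 in the frame of base4 below 0.0045 m) or (horizontal distance between cap4 and base5 below 0.004 m and z of cap4 in the frame of base5 below 0.0045 m) or (horizontal distance between cap4 and base6 below 0.004 m and z of cap4 in the frame of base6 below 0.0045 m))) or (contact force between the fingers and cap5 above 3 N and ((horizontal distance between cap5 and base1 below 0.004 m and z of cap5 in the frame of base1 below 0.0045 m) or (horizontal distance between cap5 and base2 below 0.004 m and z of cap5 in the frame of base2 below 0.0045 m) or (horizontal distance between cap5 and base3 below 0.004 m and z of cap5 in the frame of base3 below 0.0045 m) or (horizontal distance between cap5 and base4 below 0.004 m and z of cap5 in the frame of base4 below 0.0045 m) or (horizontal distance between cap5 and base5 below 0.004 m and z of cap5 in the frame of base5 below 0.0045 m) or (horizontal distance between cap5 and base6 below 0.004 m and z of cap5 in the frame of base6 below 0.0045 m)))).
It fails at once if something else on the bench is pushed more than 40 mm from its place (distance of any of petri_dish, tweezers, closed_cassette, flow_meter, marker_pen from where it was at the start of the episode above 0.04 m).
Of cap1, cap2, cap3, cap4, cap5 only 3 to 5 are there at a start; the rules pass over those that are not, and their reading is None.
At some moment in a run one of cap1, cap2, cap3, cap4, cap5 may be knocked a few centimetres aside while the robot is not near it.
Once in a run the grip may slacken for a moment while it holds something.
It also fails if it takes over 210 s, if anything falls off the work surface, if the arm or the gripper's body presses on something with over 40 N, if the wrist force passes 120 N, or if a joint passes its speed limit or range.

## Working session

There is one attempt and no reset: what is moved stays moved. The work goes in short steps, Python scripts to look and compute and a tool call to move; the robot and the scene stay as the last step left them, time stands still between calls to the robot, and variables do not carry over. Pictures are saved under pics/ and viewed, and the job is handed in when it is done.

Besides the shell and the picture viewer there is one more tool, called after "Call:" as name(argument=value, ...), one argument or row to a line, values as JSON. jog_arm: Moves the arm, as the interface text tells. Its arguments: {"type":"object","properties":{"targets":{"type":"string"}},"required":["targets"]}

```bash
ls; mkdir -p pics
cat > h.py <<'E'
import numpy as np, cv2
from plant import telemetry, snapshot, job, models, ctrl
from scipy.spatial.transform import Rotation as Rn
def save(im,name,box=None,scale=1):
    im=im[...,::-1]
    if box: im=im[box[1]:box[3],box[0]:box[2]]
    if scale!=1: im=cv2.resize(im,None,fx=scale,fy=scale,interpolation=cv2.INTER_CUBIC)
    cv2.imwrite('pics/'+name+'.png',im)
def rays(p,uv):
    K=np.array(p['intrinsics']);uv=np.atleast_2d(np.array(uv,float))
    x=np.c_[(uv[:,0]-K[0,2])/K[0,0],(uv[:,1]-K[1,2])/K[1,1]]
    s=x.copy()
    for _ in range(20):
        s=x/(1+p['k1']*(s**2).sum(1,keepdims=True))
    return np.c_[s,np.ones(len(s))]
def at_z(p,uv,z):
    R=np.array(p['R']);t=np.array(p['t']);d=rays(p,uv)@R;c=-R.T@t
    return c+d*((z-c[2])/d[:,2])[:,None]
def deproj(p,uv,zr):
    R=np.array(p['R']);t=np.array(p['t']);return (rays(p,uv)*np.atleast_1d(zr)[:,None]-t)@R
def cloud(p):
    v,u=np.mgrid[0:400,0:640];P=deproj(p,np.c_[u.ravel(),v.ravel()],p['range_z'].ravel()).reshape(400,640,3)
    P[p['range_z']==0]=np.nan;return P
def proj(p,X):
    X=np.atleast_2d(X);c=X@np.array(p['R']).T+np.array(p['t']);s=c[:,:2]/c[:,2:]
    s=s*(1+p['k1']*(s**2).sum(1,keepdims=True));K=np.array(p['intrinsics'])
    return np.c_[s[:,0]*K[0,0]+K[0,2],s[:,1]*K[1,1]+K[1,2]]
def st():
    o=telemetry.get_obs();print({k:np.round(o[k],4).tolist() for k in('clock','tool_pos','orientation','force','opening')});return o
def shift(target,o=None):
    "world position -> shift in tool axes"
    o=o or telemetry.get_obs();R=Rn.from_euler('xyz',o['orientation'],degrees=True).as_matrix()
    return R.T@(np.array(target)-o['tool_pos'])
E
python3 - <<'E'
from h import *
o=st()
for n in('top','side'):
    p=snapshot(n);save(p['img'],n+'0');print(n,p['k1'],p['shot'],(-np.array(p['R']).T@np.array(p['t'])).round(3),(p['range_z']>0).mean())
E
```

```text
pics
{'clock': 0.0, 'tool_pos': [0.185, -0.6487, 0.2256], 'orientation': [179.9065, -0.0093, -164.089], 'force': [-0.6154, 0.1224, 0.3909], 'opening': 0.0875}
top 0.015208836568583746 1 [ 0.345 -0.014  1.19 ] 0.99587109375
side -0.08460374986463286 2 [0.515 0.702 0.812] 0.9960078125
```

View pics/top0.png

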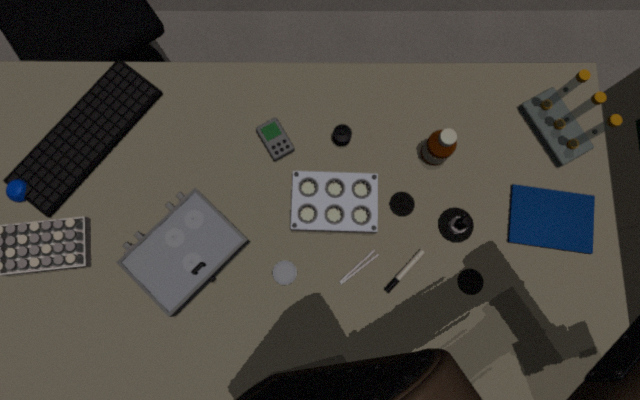

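View pics/side0.png

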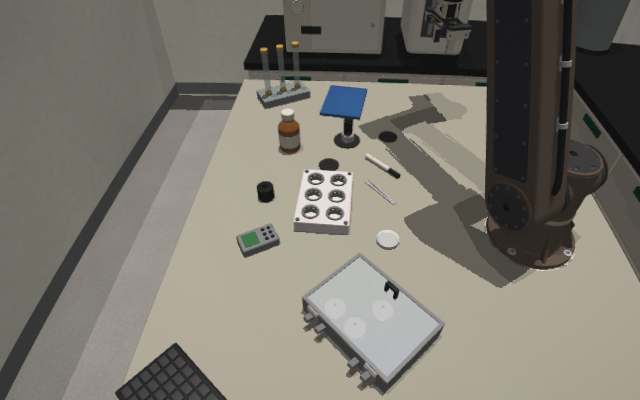

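Run:
```python
from h import *
pics={}
for n in('top','side'):
    p=snapshot(n);pics[n]=p;C=cloud(p)
    for k in('lid_handle','lid_hinge','loading_block','base1','cap1','pusher','pusher_pad','storage_box'):
        for d in models.spot_point(k,p)[:8]:
            uv=np.array(d['uv']);i,j=np.clip(uv[::-1].round().astype(int),0,[399,639])
            zz={'base1':.04,'loading_block':0,'cap1':.03,'pusher':.004,'pusher_pad':0,'lid_handle':.085,'lid_hinge':.05,'storage_box':0}[k]
            print(n,k,round(d['conf'],2),uv.round(1),'z-plane',at_z(p,uv,zz)[0].round(4),'depth',C[i,j].round(3))
p=pics['top'];save(p['img'],'boxc',(110,180,260,320),5);save(p['img'],'padc',(380,180,500,300),5)
```

```text
top lid_handle 0.79 [196.4 269.4] z-plane [0.3973 0.2389 0.085 ] depth [0.398 0.24  0.087]
top lid_hinge 0.95 [154.8 225. ] z-plane [0.5049 0.3492 0.05  ] depth [0.504 0.346 0.057]
top loading_block 0.61 [332.7 203.7] z-plane [ 0.5632 -0.0786  0.    ] depth [ 0.556 -0.077  0.036]
top loading_block 0.37 [456.6 227.8] z-plane [ 0.4996 -0.3909  0.    ] depth [ 0.495 -0.382  0.03 ]
top base1 0.93 [307.8 211.5] z-plane [ 0.5369 -0.0153  0.04  ] depth [ 0.54  -0.016  0.016]
top base1 0.77 [310.1 185.3] z-plane [ 0.6023 -0.0213  0.04  ] depth [ 0.608 -0.021  0.02 ]
top base1 0.72 [363.4 212.5] z-plane [ 0.5336 -0.1513  0.04  ] depth [ 0.539 -0.153  0.014]
top base1 0.71 [359.  189.4] z-plane [ 0.5914 -0.142   0.04  ] depth [ 0.598 -0.145  0.014]
top base1 0.65 [335.  183.1] z-plane [ 0.6076 -0.0829  0.04  ] depth [ 0.612 -0.084  0.02 ]
top base1 0.63 [330.3 215.3] z-plane [ 0.5272 -0.0701  0.04  ] depth [ 0.532 -0.071  0.016]
top pusher 0.56 [456.4 226.4] z-plane [ 0.5026 -0.3894  0.004 ] depth [ 0.499 -0.376  0.042]
top pusher_pad 0.69 [455.5 226.8] z-plane [ 0.5021 -0.3883  0.    ] depth 
[... 1496 characters left out ...]
.03  ] depth [0.391 0.049 0.012]
side pusher 0.58 [345.7 135.9] z-plane [ 0.507  -0.4064  0.004 ] depth [ 0.506 -0.37   0.03 ]
side pusher_pad 0.68 [342.3 139.9] z-plane [ 0.5182 -0.3882  0.    ] depth [ 0.519 -0.377  0.008]
side pusher_pad 0.58 [386.4 134.9] z-plane [ 0.3656 -0.4258  0.    ] depth [ 0.368 -0.415  0.007]
side pusher_pad 0.55 [258.4 241.7] z-plane [ 0.7278  0.0669 -0.    ] depth [0.723 0.086 0.023]
side pusher_pad 0.49 [326.6 165.3] z-plane [ 0.5647 -0.2516  0.    ] depth [ 0.563 -0.25   0.002]
side pusher_pad 0.15 [340.  338.5] z-plane [0.505  0.3224 0.    ] depth [0.506 0.344 0.049]
side storage_box 0.68 [370.9 322.3] z-plane [0.4373 0.2804 0.    ] depth [0.442 0.308 0.054]
```

Run:
```python
from h import *
p=snapshot('side');save(p['img'],'boxs',(290,240,450,390),5)
```

```text
(no output)
```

View pics/boxc.png

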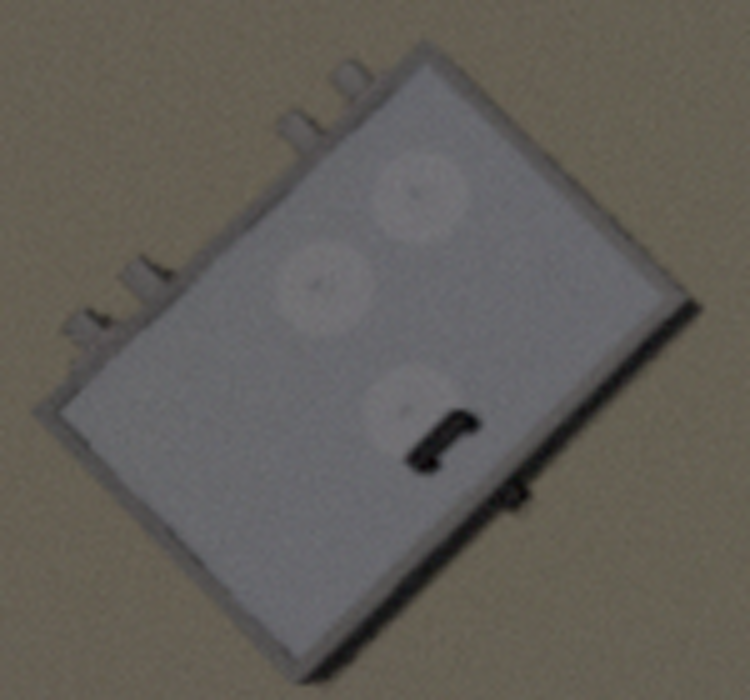

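View pics/padc.png

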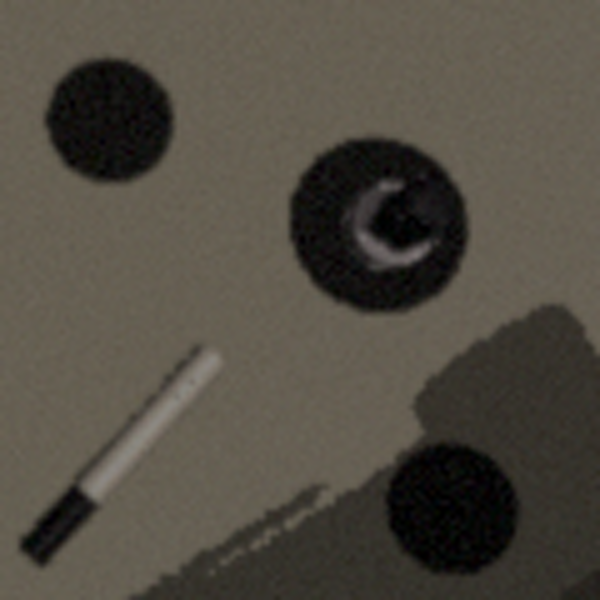

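View pics/boxs.png

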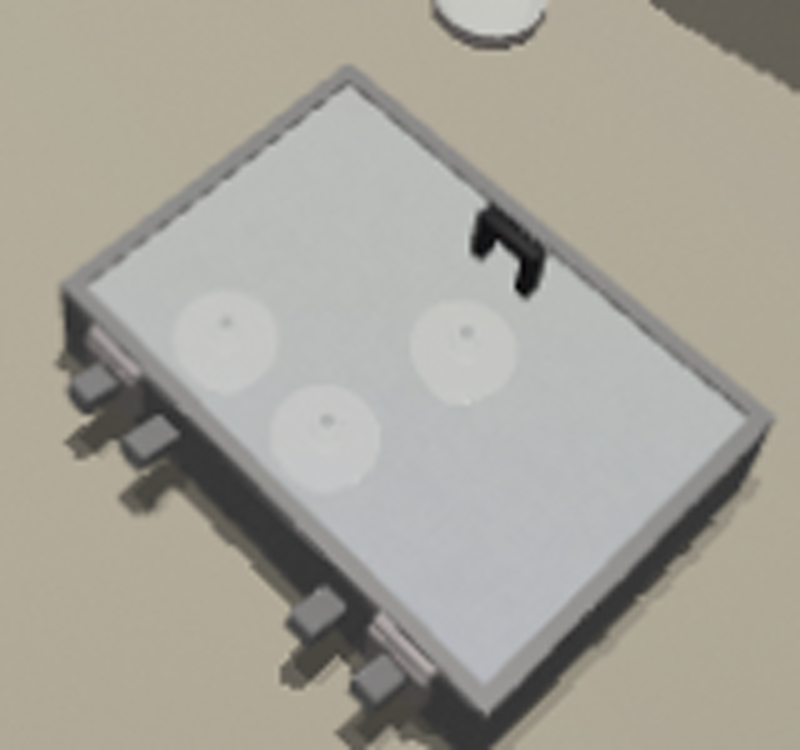

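```bash
cat >> h.py <<'E'
def down(yaw): return Rn.from_euler('xyz',[180,0,yaw],degrees=True)
def rel(wps,o=None):
    "wps: list of (pos, Rotation); print shift+rotvec in tool axes of the present pose"
    o=o or telemetry.get_obs();R0=Rn.from_euler('xyz',o['orientation'],degrees=True);p0=np.array(o['tool_pos'])
    for q,R in wps:
        s=R0.inv().apply(np.array(q)-p0);r=(R0.inv()*R).as_rotvec(degrees=True)
        print('%.4f %.4f %.4f  %.1f %.1f %.1f'%(*s,*r))
E
python3 - <<'E'
from h import *
p=snapshot('top')
c=at_z(p,[[118,262],[195,188],[249,241],[170,316]],.053);print(c.round(4))
for i,j in((0,1),(3,2),(0,3),(1,2)):
    d=c[j]-c[i];print(np.linalg.norm(d).round(4),np.degrees(np.arctan2(d[1],d[0])).round(1))
C=cloud(p);m=C[185:255,505:600];print('blue',np.nanmedian(m,axis=(0,1)))
o=st();print(o['joint_pos'])
Y=-134.4
rel([((.40,-.32,.31),down(-155)),((.48,0,.31),down(-145)),((.42,.20,.26),down(Y)),((.398,.2386,.20),down(Y))])
E
```

```text
[[0.4179 0.4284 0.053 ]
 [0.594  0.257  0.053 ]
 [0.4645 0.1248 0.053 ]
 [0.2935 0.3022 0.053 ]]
0.2457 -44.2
0.2464 -46.1
0.1772 -134.6
0.1851 -134.4
blue [ 0.51812783 -0.63032889  0.01044813]
{'clock': 1.1, 'tool_pos': [0.1851, -0.6491, 0.2266], 'orientation': [-179.9973, 0.0006, -164.0845], 'force': [-0.6886, 0.1717, -0.9542], 'opening': 0.0874}
[-5.75766068e+01  2.05454892e+01  6.83656359e-01  2.13712030e-04
 -7.01354485e+01 -1.65079668e+01]
-0.2969 0.2576 -0.0834  -0.0 0.0 -9.1
-0.4616 0.5434 -0.0834  -0.0 0.0 -19.1
-0.4587 0.7522 -0.0334  -0.0 -0.0 -29.7
-0.4482 0.7953 0.0266  -0.0 -0.0 -29.7
```

Call:
jog_arm(
  targets="-0.1 0.06 -0.08 0 0 -2 1; -0.2 0.15 -0.083 0 0 -5 1; -0.297 0.258 -0.083 0 0 -9 1; -0.297 0.258 -0.083 0 0 -9 1; -0.35 0.35 -0.083 0 0 -12 1; -0.40 0.45 -0.083 0 0 -15 1; -0.46 0.543 -0.083 0 0 -19 1; -0.46 0.543 -0.083 0 0 -19 1",
)

```text
clock: 2.1
tool_pos: [0.4051, -0.2192, 0.3027]
orientation: [-179.9, 0.1, -145.0]
force: [0.5, 0.1, 0.0]
opening: 0.0876
```

Run:
```python
from h import *
o=st()
Y=-134.5
rel([((.42,.17,.26),down(Y)),((.398,.2386,.18),down(Y)),((.398,.2386,.063),down(Y))])
```

```text
{'clock': 2.1, 'tool_pos': [0.4051, -0.2192, 0.3027], 'orientation': [-179.95, 0.0525, -145.0333], 'force': [0.507, 0.0813, 0.0344], 'opening': 0.0876}
-0.2352 0.3104 0.0427  -0.1 0.0 -10.5
-0.2564 0.3793 0.1227  -0.1 0.0 -10.5
-0.2563 0.3794 0.2397  -0.1 0.0 -10.5
```

Call:
jog_arm(
  targets="-0.05 0.06 0 0 0 -2 1; -0.1 0.12 0 0 0 -4 1; -0.15 0.18 0.01 0 0 -6 1; -0.19 0.24 0.02 0 0 -8 1; -0.22 0.30 0.04 0 0 -10.5 1; -0.256 0.36 0.06 0 0 -10.5 1; -0.256 0.379 0.08 0 0 -10.5 1; -0.256 0.379 0.10 0 0 -10.5 1",
)

```text
clock: 3.1
tool_pos: [0.3975, 0.2411, 0.2028]
orientation: [-180.0, 0.2, -134.4]
force: [-0.4, 0.7, -0.5]
opening: 0.0879
```

Run:
```python
from h import *
o=st()
Y=-134.5
rel([((.398,.2386,.12),down(Y)),((.398,.2386,.064),down(Y))])
p=snapshot('top');save(p['img'],'h1',(110,180,260,320),5)
p=snapshot('side');save(p['img'],'h1s',(290,160,490,390),3)
```

```text
{'clock': 3.1, 'tool_pos': [0.3975, 0.2411, 0.2028], 'orientation': [-179.9546, 0.1979, -134.4035], 'force': [-0.4334, 0.7313, -0.5078], 'opening': 0.0879}
0.0018 -0.0020 0.0828  -0.0 0.2 0.1
0.0019 -0.0020 0.1388  -0.0 0.2 0.1
```

View pics/h1s.png

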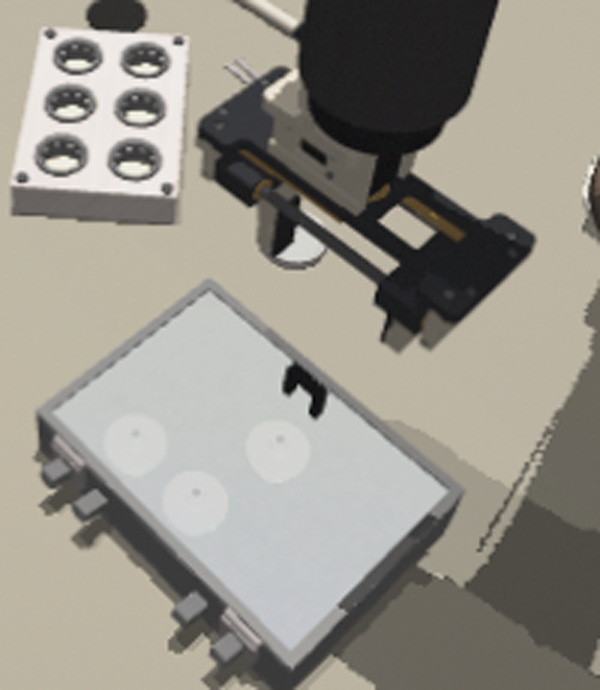

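The gripper is above the handle with the jaws along the hinge direction (handle at about crop (305,390)). Descending to pinch.

Call:
jog_arm(
  targets="0.002 -0.002 0.05 0 0 0 1; 0.002 -0.002 0.10 0 0 0 1; 0.002 -0.002 0.138 0 0 0 1; 0.002 -0.002 0.138 0 0 0 1; 0.002 -0.002 0.138 0 0 0 -1; 0.002 -0.002 0.138 0 0 0 -1; 0.002 -0.002 0.138 0 0 0 -1; 0.002 -0.002 0.138 0 0 0 -1",
)

```text
clock: 4.2
tool_pos: [0.3958, 0.2364, 0.0621]
orientation: [-180.0, -0.2, -134.4]
force: [-0.5, 0.4, 0.2]
opening: 0.0533
```

Run:
```python
from h import *
o=st()
```

```text
{'clock': 4.2, 'tool_pos': [0.3958, 0.2364, 0.0621], 'orientation': [-179.969, -0.1663, -134.3851], 'force': [-0.4589, 0.424, 0.2123], 'opening': 0.0533}
```

Call:
jog_arm(
  targets="0 0 0 0 0 0 -1; 0 0 0 0 0 0 -1; 0 0 0 0 0 0 -1; 0 0 0 0 0 0 -1; 0 0 0 0 0 0 -1; 0 0 0 0 0 0 -1; 0 0 0 0 0 0 -1; 0 0 0 0 0 0 -1",
)

```text
clock: 5.2
tool_pos: [0.3968, 0.2354, 0.0622]
orientation: [-179.9, -0.2, -134.4]
force: [11.1, -6.9, -0.8]
opening: 0.0337
```

```bash
cat > lid.py <<'E'
from h import *
H=np.array([.5037,.3463,.05]);b=np.radians(45.5);u=np.array([np.cos(b),np.sin(b),0]);z=np.array([0,0,1.])
def pose(a,t,r,h):
    a=np.radians(a);t=np.radians(t)
    G=H+u*(-r*np.cos(a)+h*np.sin(a))+z*(r*np.sin(a)+h*np.cos(a))
    f=-np.sin(t)*u-np.cos(t)*z
    x=-np.cos(t)*u+np.sin(t)*z   # tool x
    y=np.cross(f,x)
    return G+.019*f,Rn.from_matrix(np.c_[x,y,f])
E
python3 - <<'E'
from lid import *
o=st()
G=np.array(o['tool_pos'])+[0,0,.019];r=-(G-H)@u;h=G[2]-.05;print(r,h)
rel([pose(a,.45*a,r,h) for a in range(0,101,10)])
E
```

```text
{'clock': 5.2, 'tool_pos': [0.3968, 0.2354, 0.0622], 'orientation': [-179.8524, -0.1891, -134.3509], 'force': [11.1182, -6.9222, -0.8423], 'opening': 0.0337}
0.15397327370780928 0.031238900022371813
-0.0000 0.0015 -0.0000  -0.1 -0.2 0.1
-0.0062 0.0014 -0.0263  -0.2 4.3 0.1
-0.0168 0.0013 -0.0511  -0.2 8.8 0.1
-0.0316 0.0012 -0.0734  -0.2 13.3 0.1
-0.0499 0.0011 -0.0928  -0.2 17.8 0.1
-0.0713 0.0010 -0.1085  -0.2 22.3 0.1
-0.0950 0.0009 -0.1201  -0.2 26.8 0.1
-0.1203 0.0008 -0.1273  -0.2 31.3 0.1
-0.1464 0.0008 -0.1299  -0.2 35.8 0.1
-0.1725 0.0007 -0.1279  -0.2 40.3 0.1
-0.1976 0.0006 -0.1212  -0.2 44.8 0.1
```

Call:
jog_arm(
  targets="-0.003 -0.001 -0.013 0 2.2 0 -1; -0.006 -0.001 -0.026 0 4.4 0 -1; -0.011 -0.001 -0.039 0 6.6 0 -1; -0.017 -0.001 -0.051 0 8.9 0 -1; -0.024 -0.001 -0.062 0 11.1 0 -1; -0.032 -0.001 -0.073 0 13.4 0 -1; -0.041 -0.001 -0.083 0 15.6 0 -1; -0.050 -0.001 -0.093 0 17.8 0 -1",
)

```text
clock: 6.2
tool_pos: [0.431, 0.2698, 0.1547]
orientation: [-179.9, -18.3, -134.4]
force: [-2.1, -1.3, -3.1]
opening: 0.0338
```

Run:
```python
from lid import *
o=st()
r,h=.154,.0312
p=snapshot('side');save(p['img'],'l1s',(250,130,490,390),3)
rel([pose(a,.45*a,r,h) for a in range(30,106,5)])
```

```text
{'clock': 6.2, 'tool_pos': [0.431, 0.2698, 0.1547], 'orientation': [-179.8853, -18.3199, -134.4183], 'force': [-2.0877, -1.3404, -3.129], 'opening': 0.0338}
0.0108 0.0019 0.0247  -0.2 -4.9 0.1
0.0056 0.0019 0.0124  -0.2 -2.7 0.1
-0.0006 0.0018 0.0006  -0.2 -0.4 0.1
-0.0078 0.0018 -0.0106  -0.2 1.8 0.1
-0.0160 0.0017 -0.0210  -0.2 4.1 0.1
-0.0250 0.0017 -0.0307  -0.2 6.3 0.1
-0.0349 0.0016 -0.0395  -0.2 8.6 0.1
-0.0454 0.0016 -0.0474  -0.2 10.8 0.1
-0.0567 0.0016 -0.0543  -0.2 13.1 0.1
-0.0684 0.0015 -0.0601  -0.2 15.3 0.1
-0.0806 0.0015 -0.0649  -0.2 17.6 0.1
-0.0932 0.0014 -0.0686  -0.2 19.8 0.1
-0.1060 0.0014 -0.0711  -0.2 22.1 0.1
-0.1190 0.0014 -0.0725  -0.2 24.3 0.1
-0.1320 0.0014 -0.0727  -0.2 26.6 0.1
-0.1450 0.0013 -0.0717  -0.2 28.8 0.1
```

View pics/l1s.png

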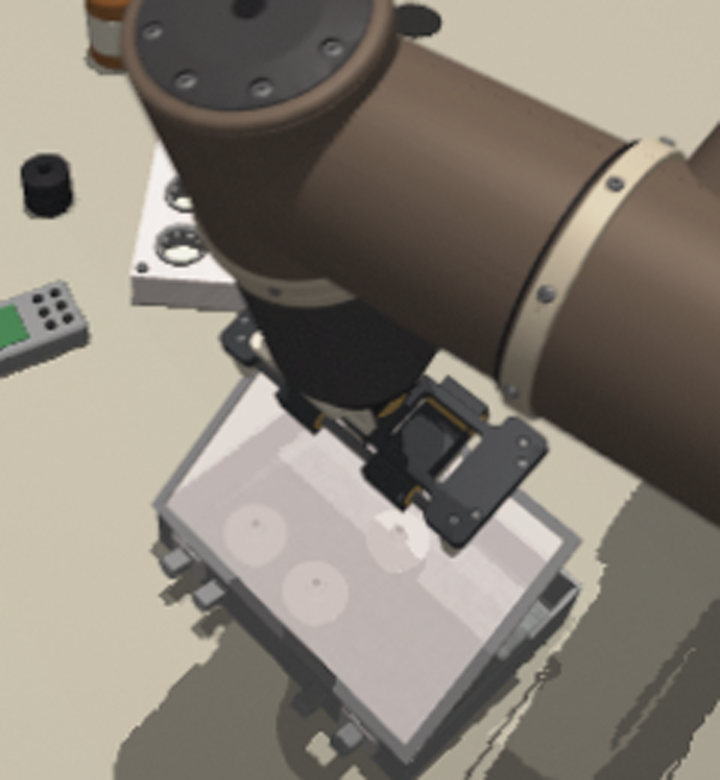

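The lid is following, at about 40°. Continuing along the arc.

Call:
jog_arm(
  targets="-0.008 0 -0.011 0 1.8 0 -1; -0.016 0 -0.021 0 4.1 0 -1; -0.025 0 -0.031 0 6.3 0 -1; -0.035 0 -0.040 0 8.6 0 -1; -0.045 0 -0.047 0 10.8 0 -1; -0.057 0 -0.054 0 13 0 -1; -0.068 0 -0.060 0 15.3 0 -1; -0.081 0 -0.065 0 17.6 0 -1",
)

```text
clock: 7.25
tool_pos: [0.5, 0.3396, 0.1926]
orientation: [-179.8, -36.2, -134.5]
force: [-0.4, -1.9, 5.1]
opening: 0.0337
```

Run:
```python
from lid import *
o=st()
r,h=.154,.0312
p=snapshot('side');save(p['img'],'l2s',(250,130,490,390),3)
rel([pose(a,min(40,.45*a),r,h) for a in range(70,106,4)])
```

```text
{'clock': 7.25, 'tool_pos': [0.5, 0.3396, 0.1926], 'orientation': [-179.7526, -36.2304, -134.4816], 'force': [-0.4233, -1.936, 5.0649], 'opening': 0.0337}
0.0197 0.0022 0.0186  -0.3 -5.0 0.0
0.0122 0.0022 0.0111  -0.3 -3.2 0.0
0.0043 0.0021 0.0043  -0.3 -1.4 0.0
-0.0041 0.0021 -0.0020  -0.3 0.4 0.0
-0.0129 0.0021 -0.0077  -0.3 2.2 0.0
-0.0222 0.0020 -0.0127  -0.3 3.5 0.0
-0.0323 0.0020 -0.0170  -0.3 3.5 0.0
-0.0427 0.0020 -0.0205  -0.3 3.5 0.0
-0.0533 0.0019 -0.0234  -0.3 3.5 0.0
```

View pics/l2s.png

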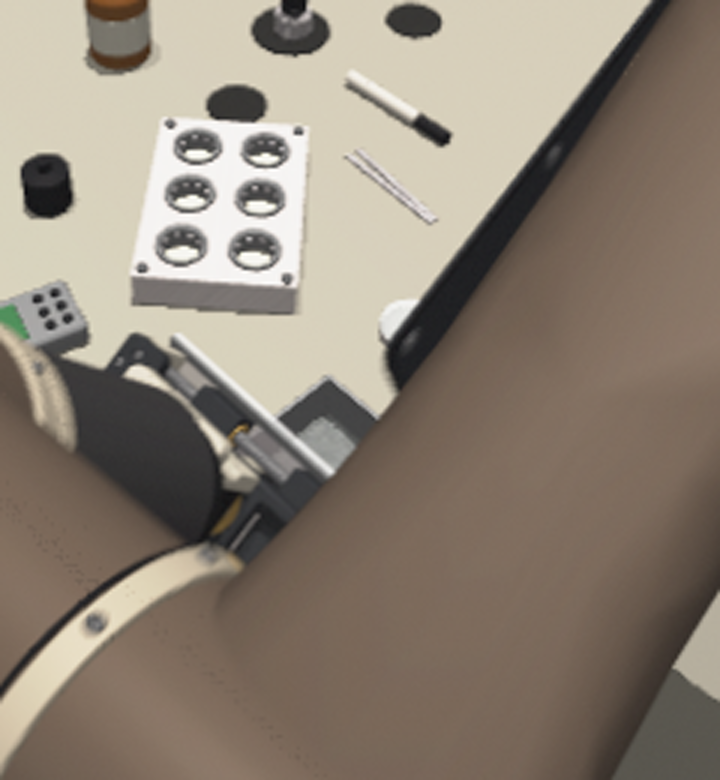

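Call:
jog_arm(
  targets="-0.008 0 -0.005 0 1.2 0 -1; -0.017 0 -0.010 0 2.5 0 -1; -0.025 0 -0.014 0 3.5 0 -1; -0.035 0 -0.018 0 3.5 0 -1; -0.043 0 -0.0205 0 3.5 0 -1; -0.050 0 -0.022 0 3.5 0 -1; -0.054 0 -0.0235 0 3.5 0 -1; -0.054 0 -0.0235 0 3.5 0 -1",
)

```text
clock: 8.3
tool_pos: [0.5412, 0.3812, 0.1798]
orientation: [-179.6, -40.0, -134.5]
force: [1.7, 1.0, 5.4]
opening: 0.0333
```

Run:
```python
from lid import *
o=st();print(o['joint_pos'])
p=snapshot('side');save(p['img'],'l3s',(250,130,490,390),3)
p=snapshot('top');save(p['img'],'l3t',(60,130,300,330),3)
```

```text
{'clock': 8.3, 'tool_pos': [0.5412, 0.3812, 0.1798], 'orientation': [-179.5877, -39.9682, -134.5339], 'force': [1.674, 1.0117, 5.4164], 'opening': 0.0333}
[  50.35928582   46.88111051   30.47271238   -2.97562611 -113.45566075
  -94.93780037]
```

View pics/l3s.png

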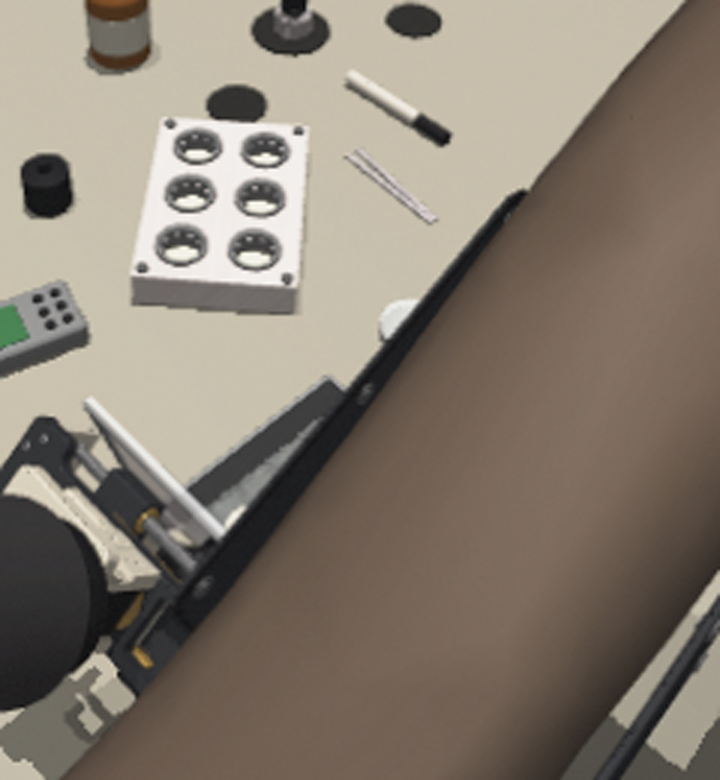

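View pics/l3t.png

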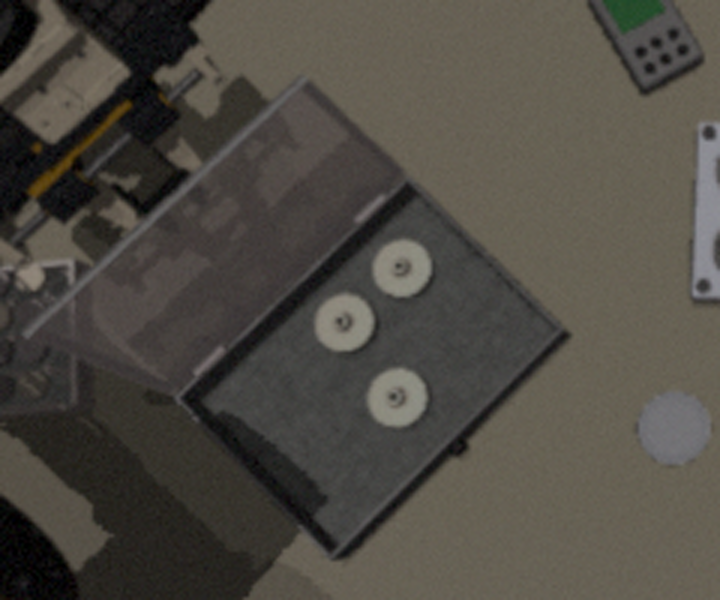

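Call:
jog_arm(
  targets="0 0 0 0 0 0 0.4; 0 0 0 0 0 0 0.4; 0 0 0 0 0 0 0.4; 0 0 0 0 0 0 0.4; 0 0 0 0 0 0 0.4; 0 0 -0.02 0 0 0 0.4; 0 0 -0.05 0 0 0 0.4; 0 0 -0.08 0 0 0 0.4",
)

```text
clock: 9.4
tool_pos: [0.5769, 0.4184, 0.2422]
orientation: [-179.6, -40.0, -134.5]
force: [0.8, 0.4, 0.2]
opening: 0.0613
```

Run:
```python
from lid import *
o=st()
p=snapshot('top');save(p['img'],'l4t',(60,130,300,330),3)
C=cloud(p)
for k in('lid_handle','lid_hinge'):
  for d in models.spot_point(k,p)[:2]:print(k,d['conf'],d['uv'],C[int(d['uv'][1]),int(d['uv'][0])])
rel([((.50,.33,.28),down(-134.5)),((.46,.25,.28),down(-134.5))])
```

```text
{'clock': 9.4, 'tool_pos': [0.5769, 0.4184, 0.2422], 'orientation': [-179.5975, -39.9686, -134.531], 'force': [0.7821, 0.3714, 0.1604], 'opening': 0.0613}
lid_handle 0.75 [115.0, 191.7] [0.55109662 0.37787432 0.22351088]
lid_hinge 0.87 [160.3, 223.3] [0.5100114  0.33814581 0.04707504]
0.1149 -0.0069 0.0457  -0.4 -39.9 0.1
0.1802 -0.0341 0.1004  -0.4 -39.9 0.1
```

View pics/l4t.png

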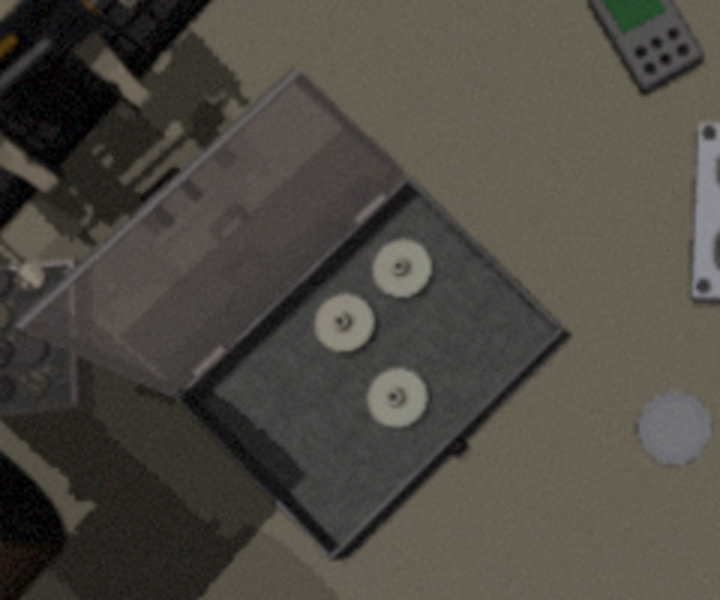

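Run:
```python
from lid import *
rel([((.577,.418,.32),pose(0,40,0,0)[1]),((.53,.36,.32),pose(0,20,0,0)[1]),((.47,.30,.30),down(-134.5))])
for n in('top','side'):
  p=snapshot(n);C=cloud(p)
  for k,zz in(('cap1',.026),('base1',.04)):
    for d in models.spot_point(k,p)[:8]:
      uv=np.array(d['uv']);i,j=uv[::-1].round().astype(int)
      print(n,k,round(d['conf'],2),uv.round(1),at_z(p,uv,zz)[0].round(4),C[i,j].round(3))
  for d in models.cut_out('cap1',p)[:8]:
      m=d['region'];print(n,'cut',round(d['conf'],2),np.array(d['uv']).round(1),m.sum(),np.nanmedian(C[m],axis=0).round(4))
```

```text
0.0509 -0.0008 -0.0598  -0.4 0.1 -0.0
0.1080 -0.0076 -0.0122  -0.4 -19.9 0.1
0.1603 -0.0064 0.0575  -0.4 -39.9 0.1
top cap1 0.73 [193.4 216.6] [0.5283 0.2646 0.026 ] [0.526 0.263 0.037]
top cap1 0.64 [175.9 235.8] [0.4814 0.3049 0.026 ] [0.48  0.303 0.033]
top cap1 0.58 [455.5 228.4] [ 0.4947 -0.3799  0.026 ] [ 0.496 -0.381  0.025]
top cap1 0.53 [190.9 263.2] [0.415  0.2661 0.026 ] [0.415 0.263 0.04 ]
top base1 0.94 [363.5 212.9] [ 0.5326 -0.1515  0.04  ] [ 0.536 -0.155  0.017]
top base1 0.72 [360.4 188.5] [ 0.5937 -0.1455  0.04  ] [ 0.6   -0.147  0.015]
top base1 0.71 [305.5 210.6] [ 0.5391 -0.0097  0.04  ] [ 0.542 -0.011  0.019]
top base1 0.64 [332.8 212.6] [ 0.5338 -0.0763  0.04  ] [ 0.537 -0.078  0.016]
top base1 0.58 [332.9 183.1] [ 0.6077 -0.0777  0.04  ] [ 0.613 -0.079  0.017]
top base1 0.57 [309.4 185.2] [ 0.6026 -0.0196  0.04  ] [ 0.609 -0.019  0.014]
top cut 0.82 [191.6 264.7] 287 [0.4158 0.2621 0.0301]
top cut 0.61 [176.5 236.2] 311 [0.4768 0.3067 0.0299]
top cut 0.57 [196.2 216.9] 291 [0.5208 0.2613 0.0301]
side base1 0.96 [311.7 194.4] [ 0.5972 -0.0773  0.04  ] [ 0.599 -0.1    0.019]
side base1 0.96 [315.  175.3] [ 0.594  -0.1576  0.04  ] [ 0.594 -0.164  0.036]
side base1 0.82 [309.1 208.9] [ 0.5998 -0.0214  0.04  ] [ 0.602 -0.036  0.024]
side base1 0.59 [334.6 192.1] [ 0.5337 -0.09    0.04  ] [ 0.533 -0.099  0.032]
```

```bash
cat >> h.py <<'E'
def ortho(p,x0,x1,y0,y1,z,res=.0005):
    "rectified view; row -> x decreasing, col -> y decreasing (same look as top)"
    xs=np.arange(x1,x0,-res);ys=np.arange(y1,y0,-res)
    X,Y=np.meshgrid(xs,ys,indexing='ij');uv=proj(p,np.c_[X.ravel(),Y.ravel(),np.full(X.size,z)]).astype(np.float32).reshape(*X.shape,2)
    im=cv2.remap(p['img'],uv[...,0],uv[...,1],cv2.INTER_CUBIC);return im
def caps(p,x0=.28,x1=.6,y0=.12,y1=.44,z=.031,thr=None,show=None):
    im=ortho(p,x0,x1,y0,y1,z);g=cv2.GaussianBlur(im,(0,0),3)[...,1]
    t=thr or cv2.threshold(g,0,255,cv2.THRESH_OTSU)[0]
    n,l,s,c=cv2.connectedComponentsWithStats((g>t).astype(np.uint8))
    out=[]
    for i in range(1,n):
        a=s[i,4]*.0005**2
        if a>4e-4: out.append((x1-c[i,1]*.0005,y1-c[i,0]*.0005,a,s[i,2]*.0005,s[i,3]*.0005))
    if show: save(im,show)
    return t,out
E
python3 - <<'E'
from h import *
p=snapshot('top')
t,o=caps(p,show='ocap',thr=75);print(t);print(np.round(o,4))
im=ortho(p,.45,.68,-.22,.06,.038);save(im,'oblk')
g=cv2.GaussianBlur(im,(0,0),2)[...,1];t=cv2.threshold(g,0,255,cv2.THRESH_OTSU)[0];m=(g>t).astype(np.uint8)
cs,_=cv2.findContours(m,cv2.RETR_EXTERNAL,cv2.CHAIN_APPROX_NONE);c=max(cs,key=cv2.contourArea);(u,v),wh,a=cv2.minAreaRect(c)
print(t,.68-v*.0005,.06-u*.0005,np.array(wh)*.0005,a)
E
```

```text
75
[[0.5711 0.4114 0.0026 0.0835 0.082 ]
 [0.4089 0.1914 0.0298 0.2715 0.32  ]
 [0.5226 0.2636 0.002  0.0505 0.051 ]
 [0.4783 0.3082 0.002  0.0505 0.0505]
 [0.4178 0.2632 0.002  0.0515 0.0515]]
113.0 0.5650821990966797 -0.08153080749511718 [0.21213231 0.14610352] 2.12109637260437
```

View pics/ocap.png

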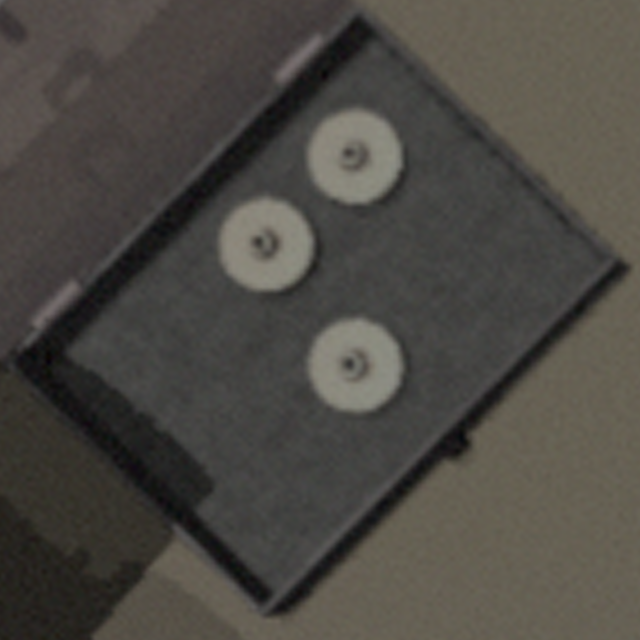

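View pics/oblk.png

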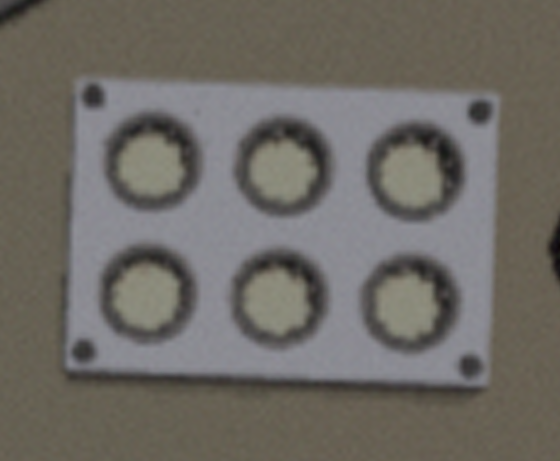

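Call:
jog_arm(
  targets="0.05 0 -0.06 0 0 0 0; 0.05 0 -0.06 0 -5 0 0; 0.08 -0.004 -0.04 0 -10 0 -0.3; 0.108 -0.007 -0.012 0 -20 0 -0.3; 0.13 -0.007 0.02 0 -30 0 -0.3; 0.16 -0.006 0.057 0 -40 0 -0.3; 0.16 -0.006 0.057 0 -40 0 -0.3; 0.16 -0.006 0.057 0 -40 0 -0.3",
)

```text
clock: 11.0
tool_pos: [0.4689, 0.2991, 0.3029]
orientation: [-179.7, 0.2, -134.3]
force: [1.1, 0.2, 0.6]
opening: 0.0307
```

Run:
```python
from h import *
o=st();Y=down(-134.5)
rel([((.5226,.2636,.15),Y),((.5226,.2636,.034),Y)])
```

```text
{'clock': 11.0, 'tool_pos': [0.4689, 0.2991, 0.3029], 'orientation': [-179.6967, 0.2466, -134.256], 'force': [1.0719, 0.2155, 0.627], 'opening': 0.0307}
-0.0114 -0.0624 0.1533  -0.3 0.2 0.2
-0.0109 -0.0618 0.2693  -0.3 0.2 0.2
```

Call:
jog_arm(
  targets="-0.006 -0.03 0.04 0 0 0 -0.3; -0.011 -0.06 0.09 0 0 0 -0.3; -0.011 -0.062 0.15 0 0 0 -0.3; -0.011 -0.062 0.19 0 0 0 -0.3; -0.011 -0.062 0.22 0 0 0 -0.3; -0.011 -0.062 0.22 0 0 0 -0.3; -0.011 -0.062 0.22 0 0 0 -0.3; -0.011 -0.062 0.22 0 0 0 -0.3",
)

```text
clock: 12.0
tool_pos: [0.5236, 0.2647, 0.0846]
orientation: [-179.7, 0.4, -134.2]
force: [1.6, -0.5, -0.1]
opening: 0.0309
```

Run:
```python
from h import *
o=st();Y=down(-134.5)
rel([((.5226,.2636,.034),Y)])
p=snapshot('top');save(p['img'],'a1',(130,180,260,300),5)
```

```text
{'clock': 12.0, 'tool_pos': [0.5236, 0.2647, 0.0846], 'orientation': [-179.6868, 0.3695, -134.2395], 'force': [1.5621, -0.4935, -0.0515], 'opening': 0.0309}
0.0018 0.0002 0.0505  -0.3 0.4 0.3
```

View pics/a1.png

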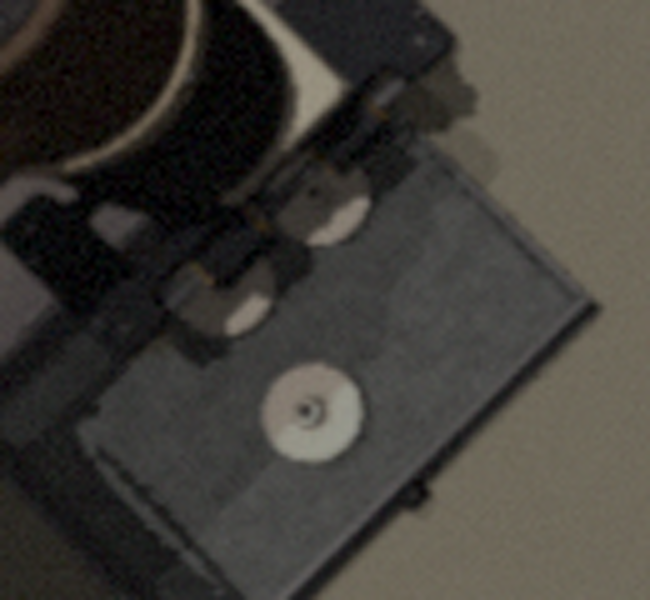

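Call:
jog_arm(
  targets="0.002 0 0.03 0 0 0 -0.3; 0.002 0 0.050 0 0 0 -0.3; 0.002 0 0.0505 0 0 0 -0.3; 0.002 0 0.0505 0 0 0 -1; 0.002 0 0.0505 0 0 0 -1; 0.002 0 0.0505 0 0 0 -1; 0.002 0 0.0505 0 0 0 -1; 0.002 0 0.0505 0 0 0 -1",
)

```text
clock: 13.05
tool_pos: [0.523, 0.2637, 0.0349]
orientation: [-179.7, 0.5, -134.2]
force: [-1.4, 1.7, 6.9]
opening: 0.0105
```

Call:
jog_arm(
  targets="0 0 -0.01 0 0 0 -1; 0 0 -0.03 0 0 0 -1; 0 0 -0.06 0 0 0 -1; 0 0 -0.09 0 0 0 -1; 0 0 -0.11 0 0 0 -1; 0 0 -0.11 0 0 0 -1; 0 0 -0.11 0 0 0 -1; 0 0 -0.11 0 0 0 -1",
)

```text
clock: 14.05
tool_pos: [0.5214, 0.263, 0.1439]
orientation: [-179.7, 0.4, -134.2]
force: [0.3, 0.1, -0.3]
opening: 0.0118
```

```bash
cat >> h.py <<'E'
BC=np.array([.565,-.0815]);BY=np.radians(-2.12);BR=np.array([[np.cos(BY),-np.sin(BY)],[np.sin(BY),np.cos(BY)]])
def base(sx,sy): return BC+BR@np.array([.033*sx,.066*sy])
E
python3 - <<'E'
from h import *
o=st();Y=down(-134.5)
p=snapshot('side');save(p['img'],'a2',(250,180,490,390),3)
b=base(1,1);print(b)
rel([((*b,.15),Y),((*b,.09),Y),((*b,.059),Y)])
E
```

```text
{'clock': 14.05, 'tool_pos': [0.5214, 0.263, 0.1439], 'orientation': [-179.688, 0.363, -134.2303], 'force': [0.3128, 0.0766, -0.2616], 'opening': 0.0118}
[ 0.60041892 -0.01676593]
0.1454 -0.2518 -0.0056  -0.3 0.4 0.3
0.1458 -0.2514 0.0544  -0.3 0.4 0.3
0.1460 -0.2513 0.0854  -0.3 0.4 0.3
```

View pics/a2.png

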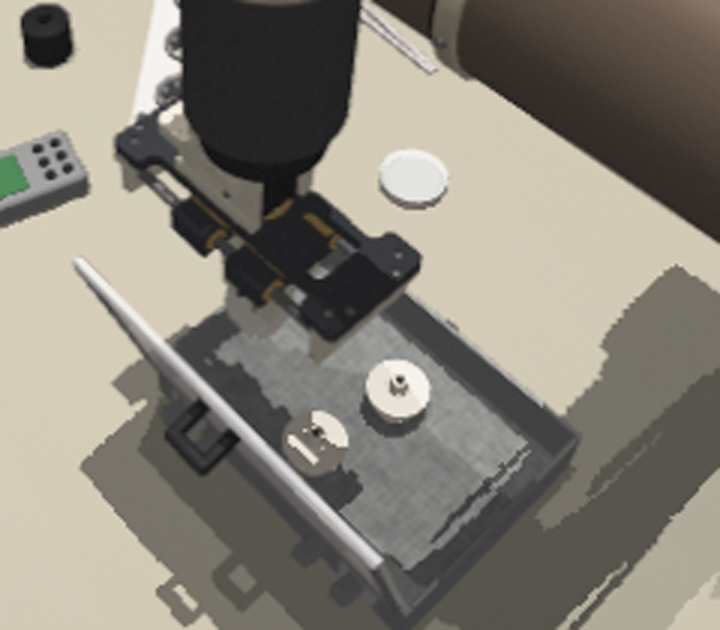

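Call:
jog_arm(
  targets="0.03 -0.05 -0.005 0 0 0 -1; 0.06 -0.10 -0.005 0 0 0 -1; 0.09 -0.155 -0.005 0 0 0 -1; 0.12 -0.205 -0.005 0 0 0 -1; 0.145 -0.251 -0.005 0 0 0 -1; 0.145 -0.251 0.005 0 0 0 -1; 0.146 -0.251 0.03 0 0 0 -1; 0.146 -0.251 0.05 0 0 0 -1",
)

```text
clock: 15.1
tool_pos: [0.5991, -0.0165, 0.0927]
orientation: [-179.7, 0.3, -134.2]
force: [0.3, 0.6, 0.0]
opening: 0.0101
```

Run:
```python
from h import *
o=st();Y=down(-134.5)
b=base(1,1)
rel([((*b,.06),Y)])
p=snapshot('side');save(p['img'],'a3',(240,100,440,300),4)
```

```text
{'clock': 15.1, 'tool_pos': [0.5991, -0.0165, 0.0927], 'orientation': [-179.7433, 0.3005, -134.2459], 'force': [0.3184, 0.6225, 0.0405], 'opening': 0.0101}
-0.0005 -0.0010 0.0327  -0.3 0.3 0.3
```

View pics/a3.png

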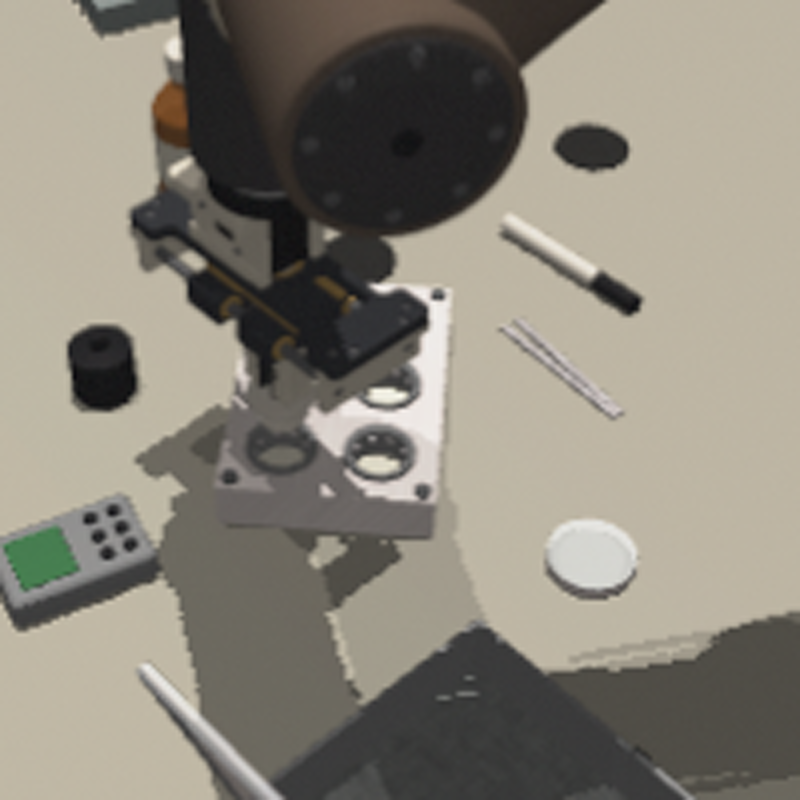

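Run:
```python
from h import *
p=snapshot('side');im=np.clip(p['img'].astype(float)*1.6,0,255).astype(np.uint8);save(im,'a4',(270,150,350,230),9)
p=snapshot('top');save(p['img'],'a4t',(130,130,390,300),3)
st()
```

```text
{'clock': 15.25, 'tool_pos': [0.5988, -0.0164, 0.0929], 'orientation': [-179.7819, 0.2046, -134.2025], 'force': [0.1468, 0.1672, -0.279], 'opening': 0.0102}
```

View pics/a4.png

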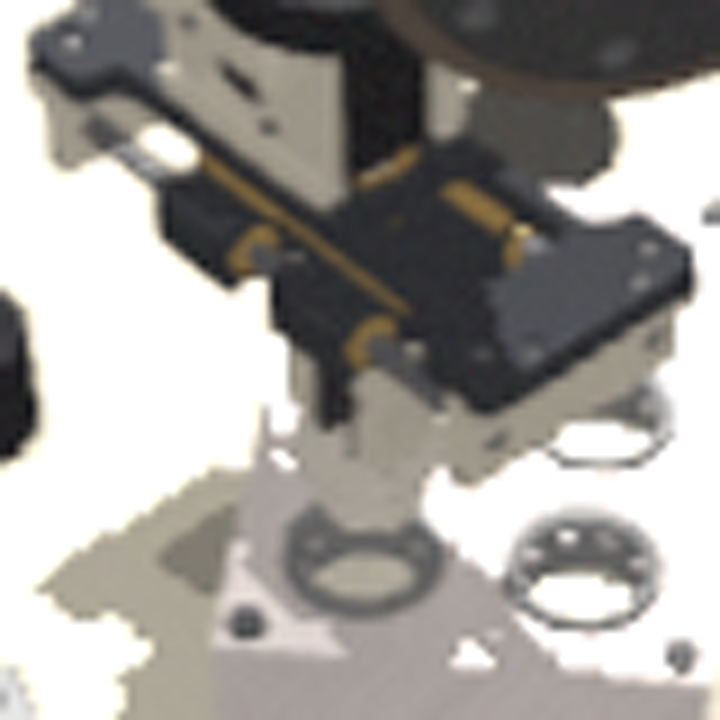

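View pics/a4t.png

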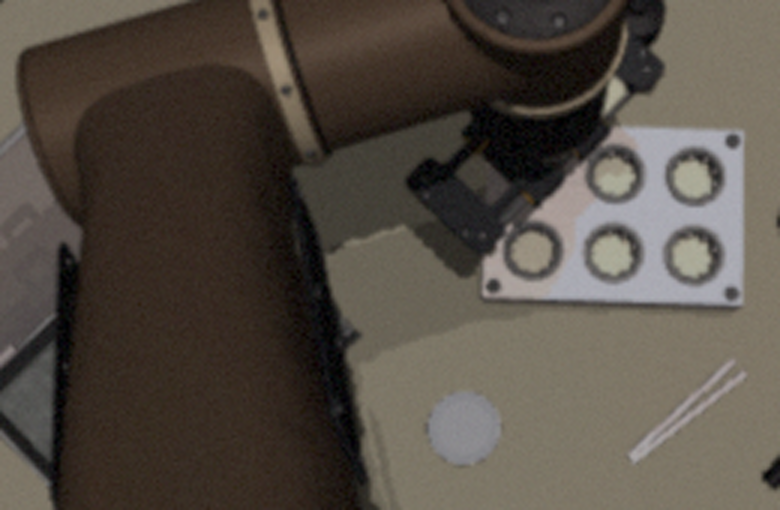

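The enlarged view shows the cap in the fingers, flange at crop (370,450) with its spigot right over the base. I'll lower it.

Call:
jog_arm(
  targets="0 -0.001 0.012 0 0 0 -1; 0 -0.001 0.022 0 0 0 -1; 0 -0.001 0.030 0 0 0 -1; 0 -0.001 0.032 0 0 0 -1; 0 -0.001 0.032 0 0 0 -1; 0 -0.001 0.032 0 0 0 -1; 0 -0.001 0.032 0 0 0 -1; 0 -0.001 0.032 0 0 0 -1",
)

```text
clock: 16.25
tool_pos: [0.5999, -0.017, 0.0612]
orientation: [-179.8, 0.2, -134.2]
force: [0.4, 1.2, 0.1]
opening: 0.0102
```

Call:
jog_arm(
  targets="0 0 0.0015 0 0 0 -1; 0 0 0.0015 0 0 0 -0.9; 0 0 0.0015 0 0 0 -0.6; 0 0 0.0015 0 0 0 -0.4; 0 0 0.0015 0 0 0 -0.4; 0 0 -0.02 0 0 0 -0.4; 0 0 -0.06 0 0 0 -0.4; 0 0 -0.09 0 0 0 -0.4",
)

```text
clock: 17.25
tool_pos: [0.5995, -0.0171, 0.1527]
orientation: [-179.7, 0.3, -134.2]
force: [0.5, 0.1, 0.6]
opening: 0.0261
```

Run:
```python
from h import *
o=st();Y=down(-134.5)
p=snapshot('side');save(p['img'],'a5',(280,150,360,250),7)
rel([((.48,.22,.17),Y),((.4178,.2632,.15),Y)])
```

```text
{'clock': 17.25, 'tool_pos': [0.5995, -0.0171, 0.1527], 'orientation': [-179.7383, 0.2541, -134.1947], 'force': [0.5498, 0.0982, 0.6462], 'opening': 0.0261}
-0.0854 0.2522 -0.0144  -0.5 0.5 0.3
-0.0729 0.3271 0.0049  -0.5 0.5 0.3
```

View pics/a5.png

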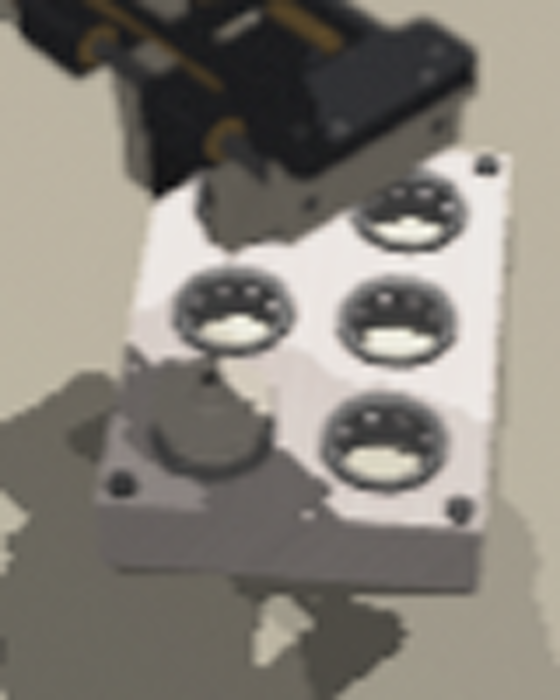

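Call:
jog_arm(
  targets="-0.02 0.055 -0.015 0 0 0 -0.3; -0.045 0.11 -0.015 0 0 0 -0.3; -0.065 0.165 -0.015 0 0 0 -0.3; -0.085 0.22 -0.015 0 0 0 -0.3; -0.08 0.27 -0.01 0 0 0 -0.3; -0.073 0.327 0 0 0 0 -0.3; -0.073 0.327 0.005 0 0 0 -0.3; -0.073 0.327 0.005 0 0 0 -0.3",
)

```text
clock: 18.3
tool_pos: [0.4177, 0.2632, 0.1497]
orientation: [-179.5, 0.5, -134.1]
force: [-0.0, -0.5, 1.2]
opening: 0.031
```

Run:
```python
from h import *
o=st();Y=down(-134.5)
p=snapshot('top');save(p['img'],'c1',(130,180,260,300),5)
t,c=caps(p,thr=75);print(np.round(c,4))
p=snapshot('side');save(p['img'],'c1s',(250,180,490,390),3)
rel([((.4178,.2632,.034),Y)])
```

```text
{'clock': 18.3, 'tool_pos': [0.4177, 0.2632, 0.1497], 'orientation': [-179.5133, 0.4664, -134.0744], 'force': [-0.0046, -0.4761, 1.1637], 'opening': 0.031}
[[0.5573 0.4006 0.0034 0.086  0.207 ]
 [0.4164 0.1815 0.0283 0.2315 0.32  ]
 [0.4744 0.3067 0.0017 0.081  0.0975]
 [0.4059 0.2546 0.0006 0.0355 0.0275]]
0.0012 0.0018 0.1160  -0.5 0.5 0.3
```

View pics/c1.png

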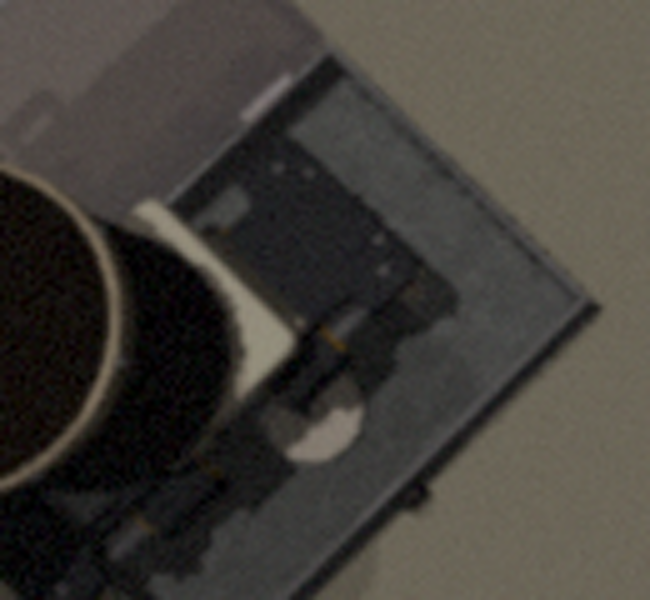

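View pics/c1s.png

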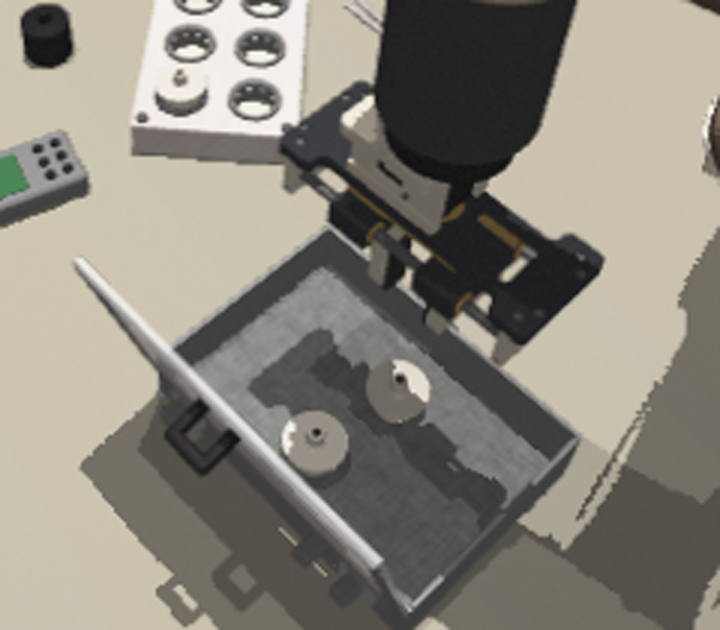

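Both remaining caps are unmoved, at crop (398,385) and (315,440) in the side view. The first cap sits in its base. Descending onto the front cap.

Call:
jog_arm(
  targets="0.001 0.001 0.05 0 0 0 -0.3; 0.001 0.002 0.09 0 0 0 -0.3; 0.001 0.002 0.113 0 0 0 -0.3; 0.001 0.002 0.116 0 0 0 -0.3; 0.001 0.002 0.116 0 0 0 -1; 0.001 0.002 0.116 0 0 0 -1; 0.001 0.002 0.116 0 0 0 -1; 0.001 0.002 0.116 0 0 0 -1",
)

```text
clock: 19.4
tool_pos: [0.4183, 0.2641, 0.0348]
orientation: [-179.5, 0.6, -134.2]
force: [0.0, 0.1, 4.0]
opening: 0.0101
```

Call:
jog_arm(
  targets="0 0 0 0 0 0 -1; 0 0 -0.01 0 0 0 -1; 0 0 -0.04 0 0 0 -1; 0 0 -0.08 0 0 0 -1; 0 0 -0.11 0 0 0 -1; 0 0 -0.11 0 0 0 -1; 0 0 -0.11 0 0 0 -1; 0 0 -0.11 0 0 0 -1",
)

```text
clock: 20.4
tool_pos: [0.4163, 0.2634, 0.1439]
orientation: [-179.5, 0.5, -134.2]
force: [-0.3, 0.2, -0.1]
opening: 0.0104
```

Run:
```python
from h import *
o=st();Y=down(-134.5)
p=snapshot('side');save(p['img'],'c2s',(250,180,490,390),3)
b=base(1,-1);print(b)
rel([((.48,.2,.15),Y),((*b,.15),Y),((*b,.09),Y)])
```

```text
{'clock': 20.4, 'tool_pos': [0.4163, 0.2634, 0.1439], 'orientation': [-179.5114, 0.4981, -134.1865], 'force': [-0.281, 0.2003, -0.1479], 'opening': 0.0104}
[ 0.59553591 -0.14867558]
0.0011 -0.0898 -0.0053  -0.5 0.5 0.3
0.1706 -0.4157 -0.0040  -0.5 0.5 0.3
0.1711 -0.4152 0.0560  -0.5 0.5 0.3
```

View pics/c2s.png

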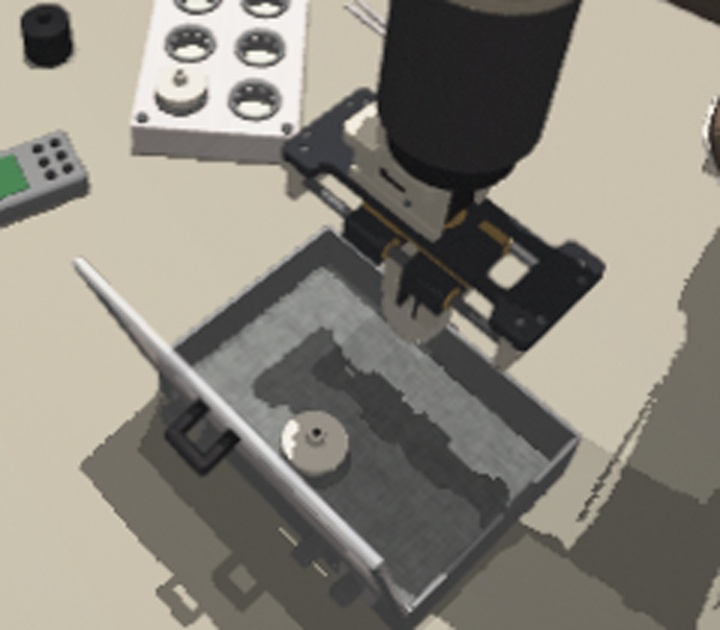

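Call:
jog_arm(
  targets="0.001 -0.05 -0.005 0 0 0 -1; 0.001 -0.09 -0.005 0 0 0 -1; 0.03 -0.145 -0.005 0 0 0 -1; 0.055 -0.20 -0.005 0 0 0 -1; 0.085 -0.255 -0.005 0 0 0 -1; 0.115 -0.31 -0.005 0 0 0 -1; 0.145 -0.365 -0.005 0 0 0 -1; 0.171 -0.415 -0.005 0 0 0 -1",
)

```text
clock: 21.45
tool_pos: [0.5947, -0.1507, 0.15]
orientation: [-179.6, 0.4, -134.2]
force: [0.7, 0.6, -0.0]
opening: 0.0106
```

Run:
```python
from h import *
o=st();Y=down(-134.5)
b=base(1,-1);print(b)
rel([((*b,.09),Y),((*b,.0605),Y)])
```

```text
{'clock': 21.45, 'tool_pos': [0.5947, -0.1507, 0.15], 'orientation': [-179.5706, 0.4253, -134.2094], 'force': [0.7202, 0.5516, -0.0232], 'opening': 0.0106}
[ 0.59553591 -0.14867558]
-0.0016 0.0013 0.0600  -0.4 0.4 0.3
-0.0014 0.0015 0.0895  -0.4 0.4 0.3
```

Call:
jog_arm(
  targets="-0.0015 0.0015 0.03 0 0 0 -1; -0.0015 0.0015 0.055 0 0 0 -1; -0.0015 0.0015 0.07 0 0 0 -1; -0.0015 0.0015 0.08 0 0 0 -1; -0.0015 0.0015 0.087 0 0 0 -1; -0.0015 0.0015 0.09 0 0 0 -1; -0.0015 0.0015 0.09 0 0 0 -1; -0.0015 0.0015 0.09 0 0 0 -1",
)

```text
clock: 22.45
tool_pos: [0.5958, -0.1484, 0.0604]
orientation: [-179.6, 0.5, -134.2]
force: [0.6, 1.9, -1.2]
opening: 0.0102
```

Call:
jog_arm(
  targets="0 0 0 0 0 0 -0.9; 0 0 0 0 0 0 -0.6; 0 0 0 0 0 0 -0.4; 0 0 0 0 0 0 -0.4; 0 0 -0.01 0 0 0 -0.4; 0 0 -0.03 0 0 0 -0.4; 0 0 -0.06 0 0 0 -0.4; 0 0 -0.10 0 0 0 -0.4",
)

```text
clock: 23.45
tool_pos: [0.5942, -0.1485, 0.1614]
orientation: [-179.6, 0.4, -134.2]
force: [1.2, 0.1, 0.2]
opening: 0.0258
```

Run:
```python
from h import *
o=st();Y=down(-134.5)
p=snapshot('side');save(p['img'],'c3',(280,130,360,240),7)
rel([((.53,.2,.17),Y),((.4783,.3082,.15),Y)])
```

```text
{'clock': 23.45, 'tool_pos': [0.5942, -0.1485, 0.1614], 'orientation': [-179.5999, 0.4016, -134.2008], 'force': [1.2099, 0.1428, 0.2341], 'opening': 0.0258}
-0.2038 0.2913 -0.0037  -0.8 0.7 0.4
-0.2452 0.4040 0.0152  -0.8 0.7 0.4
```

View pics/c3.png

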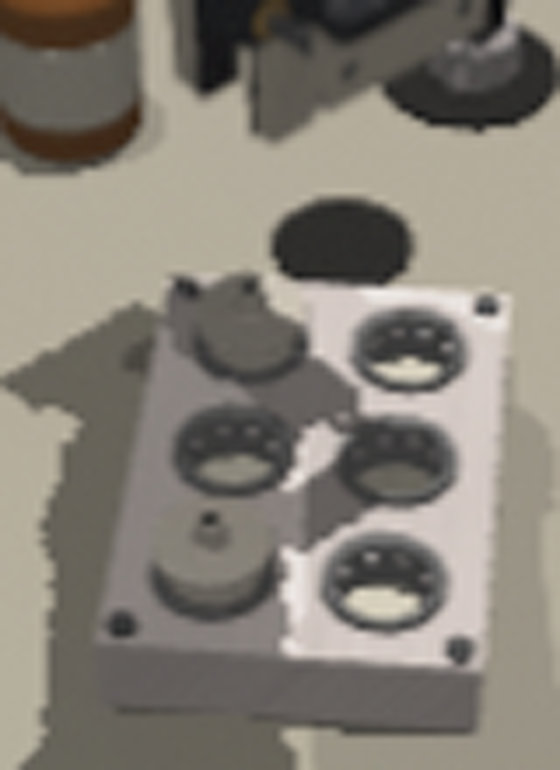

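Call:
jog_arm(
  targets="-0.035 0.05 -0.004 0 0 0 -0.3; -0.07 0.10 -0.004 0 0 0 -0.3; -0.105 0.15 -0.004 0 0 0 -0.3; -0.14 0.20 -0.004 0 0 0 -0.3; -0.175 0.25 -0.004 0 0 0 -0.3; -0.205 0.30 0 0 0 0 -0.3; -0.225 0.355 0.005 0 0 0 -0.3; -0.245 0.404 0.015 0 0 0 -0.3",
)

```text
clock: 24.5
tool_pos: [0.4776, 0.3102, 0.1512]
orientation: [-179.2, 0.8, -134.1]
force: [1.1, -0.2, 0.3]
opening: 0.0309
```

Run:
```python
from h import *
o=st();Y=down(-134.5)
p=snapshot('side');save(p['img'],'d1s',(250,130,490,390),3)
save(p['img'],'d1b',(280,150,370,240),8)
p=snapshot('top');save(p['img'],'d1t',(280,160,390,240),7)
rel([((.4783,.3082,.034),Y)])
```

```text
{'clock': 24.5, 'tool_pos': [0.4776, 0.3102, 0.1512], 'orientation': [-179.1799, 0.803, -134.0937], 'force': [1.0537, -0.2207, 0.2575], 'opening': 0.0309}
0.0027 -0.0022 0.1159  -0.8 0.7 0.6
```

View pics/d1s.png

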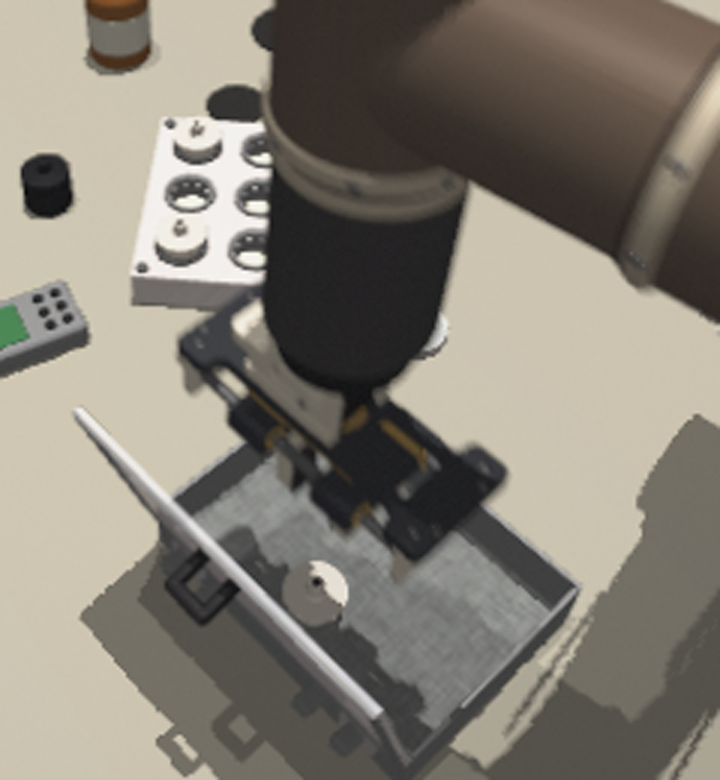

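View pics/d1b.png

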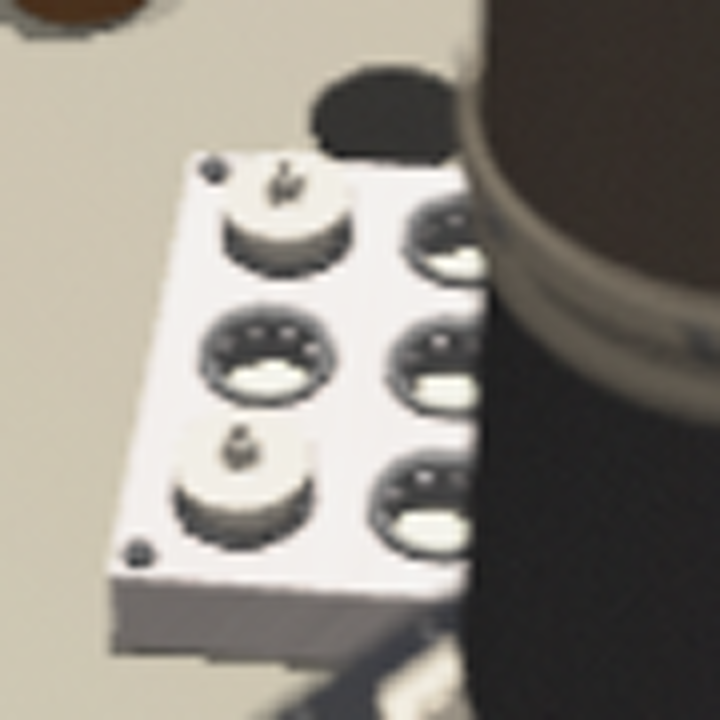

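View pics/d1t.png

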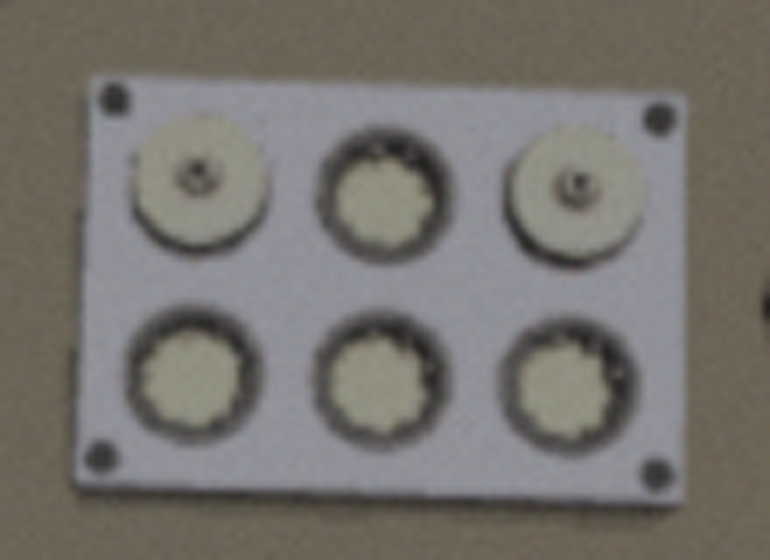

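Both placed caps sit in the left and right back bases. The right one may be slightly tilted; I'll check that before pressing. Now the third cap, correcting the small tilt drift.

Call:
jog_arm(
  targets="0.003 -0.002 0.05 -0.8 0.7 0.6 -0.3; 0.003 -0.002 0.09 -0.8 0.7 0.6 -0.3; 0.003 -0.002 0.113 -0.8 0.7 0.6 -0.3; 0.003 -0.002 0.116 -0.8 0.7 0.6 -0.3; 0.003 -0.002 0.116 -0.8 0.7 0.6 -1; 0.003 -0.002 0.116 -0.8 0.7 0.6 -1; 0.003 -0.002 0.116 -0.8 0.7 0.6 -1; 0.003 -0.002 0.116 -0.8 0.7 0.6 -1",
)

```text
clock: 25.6
tool_pos: [0.4786, 0.3088, 0.0351]
orientation: [-180.0, 0.1, -134.5]
force: [-0.5, 0.7, 6.3]
opening: 0.0106
```

Call:
jog_arm(
  targets="0 0 0 0 0 0 -1; 0 0 -0.01 0 0 0 -1; 0 0 -0.04 0 0 0 -1; 0 0 -0.08 0 0 0 -1; 0 0 -0.11 0 0 0 -1; 0 0 -0.11 0 0 0 -1; 0 0 -0.11 0 0 0 -1; 0 0 -0.11 0 0 0 -1",
)

```text
clock: 26.6
tool_pos: [0.4779, 0.3082, 0.1441]
orientation: [-180.0, 0.0, -134.5]
force: [0.1, -0.6, -0.1]
opening: 0.0103
```

Run:
```python
from h import *
o=st();Y=down(-134.5)
p=snapshot('side');save(p['img'],'d2s',(250,180,490,390),3)
b=base(-1,0);print(b)
rel([((.52,.16,.15),Y),((*b,.15),Y),((*b,.09),Y)])
```

```text
{'clock': 26.6, 'tool_pos': [0.4779, 0.3082, 0.1441], 'orientation': [-179.9977, 0.0223, -134.4774], 'force': [0.1279, -0.6207, -0.1088], 'opening': 0.0103}
[ 0.53202259 -0.08027925]
0.0763 -0.1338 -0.0059  -0.0 0.0 0.0
0.2394 -0.3107 -0.0060  -0.0 0.0 0.0
0.2394 -0.3107 0.0540  -0.0 0.0 0.0
```

View pics/d2s.png

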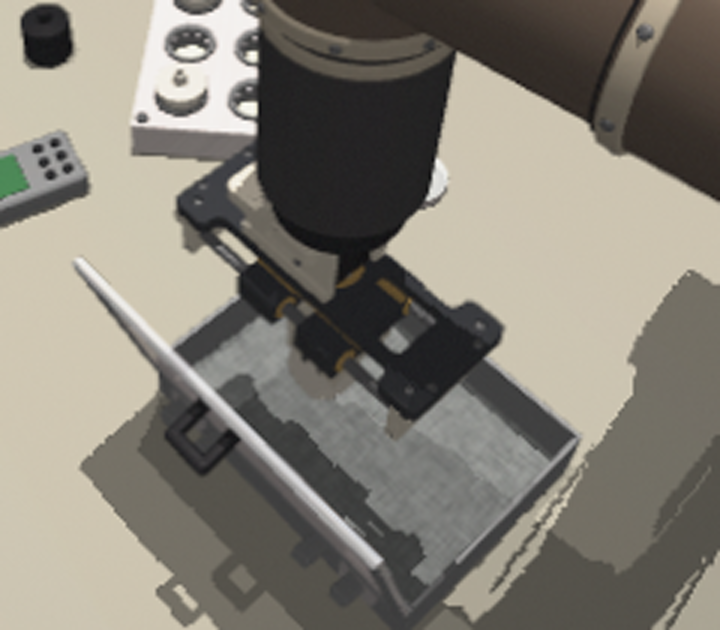

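The third cap is out and the box is empty.

Call:
jog_arm(
  targets="0.03 -0.05 -0.006 0 0 0 -1; 0.06 -0.10 -0.006 0 0 0 -1; 0.09 -0.15 -0.006 0 0 0 -1; 0.13 -0.195 -0.006 0 0 0 -1; 0.17 -0.24 -0.006 0 0 0 -1; 0.21 -0.28 -0.006 0 0 0 -1; 0.239 -0.311 -0.006 0 0 0 -1; 0.239 -0.311 0.01 0 0 0 -1",
)

```text
clock: 27.65
tool_pos: [0.5328, -0.0828, 0.134]
orientation: [-179.9, 0.0, -134.7]
force: [0.2, -0.0, -0.7]
opening: 0.0105
```

Run:
```python
from h import *
o=st();Y=down(-134.5)
b=base(-1,0)
rel([((*b,.0605),Y)])
```

```text
{'clock': 27.65, 'tool_pos': [0.5328, -0.0828, 0.134], 'orientation': [-179.949, 0.0481, -134.6788], 'force': [0.2021, -0.0471, -0.661], 'opening': 0.0105}
-0.0012 0.0023 0.0735  -0.1 0.0 -0.2
```

Call:
jog_arm(
  targets="-0.0012 0.0023 0.02 0 0 0 -1; -0.0012 0.0023 0.04 0 0 0 -1; -0.0012 0.0023 0.055 0 0 0 -1; -0.0012 0.0023 0.065 0 0 0 -1; -0.0012 0.0023 0.071 0 0 0 -1; -0.0012 0.0023 0.074 0 0 0 -1; -0.0012 0.0023 0.074 0 0 0 -1; -0.0012 0.0023 0.074 0 0 0 -1",
)

```text
clock: 28.65
tool_pos: [0.5321, -0.0802, 0.0603]
orientation: [-179.9, 0.1, -134.7]
force: [-0.3, 2.2, -1.1]
opening: 0.0106
```

Call:
jog_arm(
  targets="0 0 0 0 0 0 -0.9; 0 0 0 0 0 0 -0.6; 0 0 0 0 0 0 -0.4; 0 0 0 0 0 0 -0.4; 0 0 -0.01 0 0 0 -0.4; 0 0 -0.03 0 0 0 -0.4; 0 0 -0.06 0 0 0 -0.4; 0 0 -0.10 0 0 0 -0.4",
)

```text
clock: 29.65
tool_pos: [0.5314, -0.0804, 0.1613]
orientation: [-180.0, 0.0, -134.7]
force: [1.1, 0.2, -0.4]
opening: 0.0261
```

Run:
```python
from h import *
o=st();Y=down(-134.5)
rel([((.50,.10,.25),down(-134.5))])
```

```text
{'clock': 29.65, 'tool_pos': [0.5314, -0.0804, 0.1613], 'orientation': [-179.9829, 0.0071, -134.6814], 'force': [1.1472, 0.2455, -0.4491], 'opening': 0.0261}
-0.1062 0.1491 -0.0887  -0.0 0.0 -0.2
```

Call:
jog_arm(
  targets="-0.035 0.05 -0.03 0 0 0 0; -0.07 0.1 -0.06 0 0 0 0; -0.106 0.149 -0.089 0 0 0 0; -0.106 0.149 -0.089 0 0 0 0; -0.106 0.149 -0.089 0 0 0 0; -0.106 0.149 -0.089 0 0 0 0; -0.106 0.149 -0.089 0 0 0 0; -0.106 0.149 -0.089 0 0 0 0",
)

```text
clock: 30.65
tool_pos: [0.4999, 0.0989, 0.2498]
orientation: [-180.0, -0.1, -134.8]
force: [0.6, -0.2, -0.5]
opening: 0.0435
```

Run:
```python
from h import *
o=st()
p=snapshot('top');im=ortho(p,.45,.68,-.22,.06,.055);save(im,'ocb')
C=cloud(p)
t,c=caps(p,.45,.68,-.22,.06,.055,thr=200);
# cap tops by depth: points with z>.048
P=C[160:240,280:390].reshape(-1,3);P=P[P[:,2]>.048]
for s in((1,1),(1,-1),(-1,0)):
    b=base(*s);q=P[np.hypot(*(P[:,:2]-b).T)<.03];A=np.c_[q[:,:2]-b,np.ones(len(q))];k=np.linalg.lstsq(A,q[:,2],rcond=None)[0]
    print(s,b.round(4),len(q),q.mean(0).round(4),'slope',k.round(3))
im=ortho(p,.42,.58,-.46,-.30,.086,.00025);save(im,'opush')
im=ortho(p,.42,.58,-.46,-.30,.004,.00025);save(im,'opad')
pt=p;p=snapshot('side');save(p['img'],'e1s',(280,130,370,240),7)
save(p['img'],'e1p',(310,80,400,160),8)
for q in(pt,p):
  C=cloud(q)
  for d in models.cut_out('pusher',q)[:2]:
    m=d['region'];X=C[m];X=X[X[:,2]>.03];print(d['conf'],d['uv'],len(X),np.nanmedian(X,axis=0),X[X[:,2]>.08].mean(0))
```

```text
{'clock': 30.65, 'tool_pos': [0.4999, 0.0989, 0.2498], 'orientation': [-179.996, -0.0509, -134.7568], 'force': [0.603, -0.2473, -0.4549], 'opening': 0.0435}
(1, 1) [ 0.6004 -0.0168] 279 [ 0.5988 -0.0168  0.0547] slope [-0.013  0.003  0.055]
(1, -1) [ 0.5955 -0.1487] 279 [ 0.5936 -0.1482  0.0547] slope [-0.017 -0.029  0.055]
(-1, 0) [ 0.532  -0.0803] 287 [ 0.5305 -0.0803  0.0545] slope [-0.017 -0.034  0.055]
0.86 [457.6, 224.8] 200 [ 0.50170161 -0.38257573  0.08449691] [ 0.50375621 -0.3861488   0.08809192]
0.27 [336.5, 203.3] 3520 [ 0.55870311 -0.08005328  0.03562521] [nan nan nan]<stdin>:18: RuntimeWarning: Mean of empty slice.
  ret = um.true_divide(
```

View pics/ocb.png

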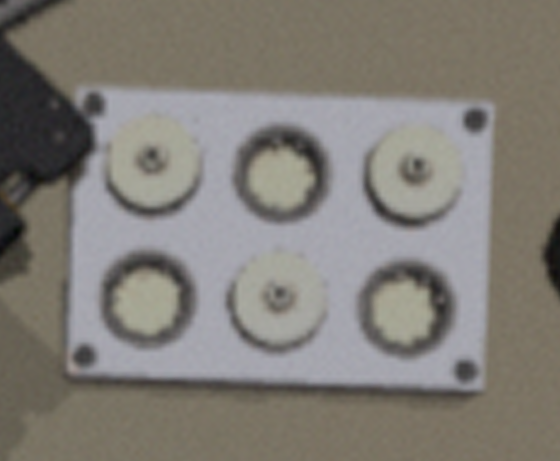

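View pics/opush.png

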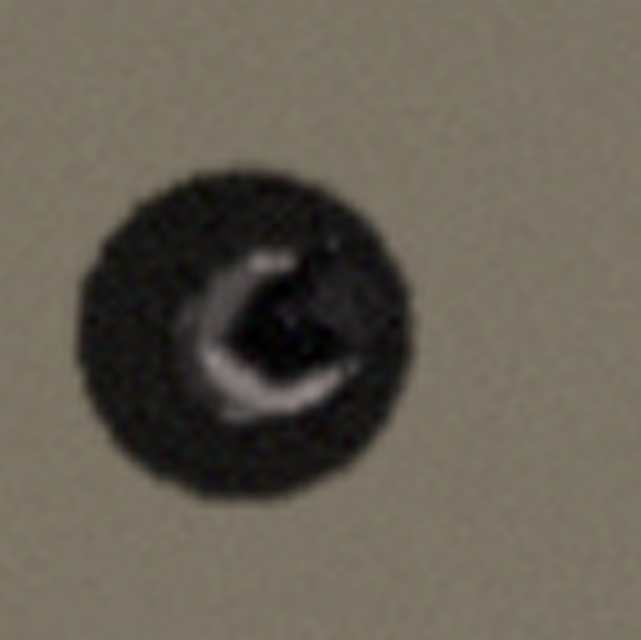

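View pics/e1p.png

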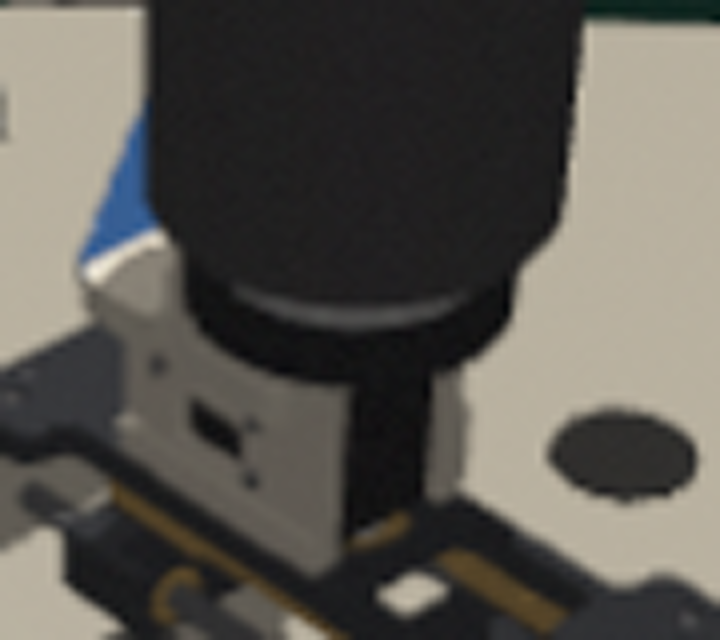

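View pics/e1s.png

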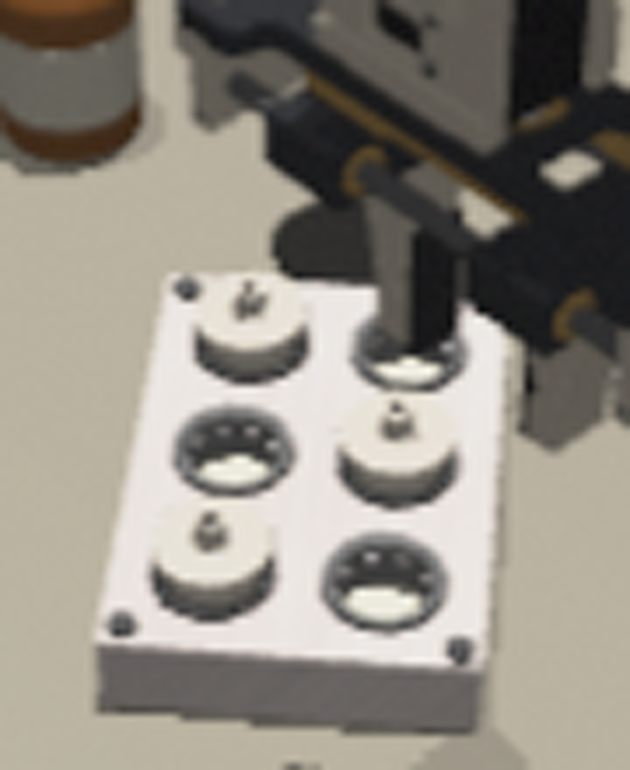

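Run:
```python
from h import *
p=snapshot('top')
im=ortho(p,.45,.55,-.44,-.34,.090,.0002).astype(float);im=np.clip((im-15)*5,0,255).astype(np.uint8);save(im,'hp')
g=cv2.GaussianBlur(ortho(p,.42,.58,-.46,-.30,.004,.00025),(0,0),3)[...,1]
m=(g<70).astype(np.uint8);n,l,s,c=cv2.connectedComponentsWithStats(m);i=1+np.argmax(s[1:,4]);print(s[i]*.00025,.58-c[i,1]*.00025,-.30-c[i,0]*.00025)
cs,_=cv2.findContours((l==i).astype(np.uint8),cv2.RETR_EXTERNAL,cv2.CHAIN_APPROX_NONE);(u,v),r=cv2.minEnclosingCircle(cs[0]);print('pad',.58-v*.00025,-.3-u*.00025,r*.00025)
C=cloud(p)[205:245,435:480].reshape(-1,3);T=C[C[:,2]>.083];print(len(T),T.min(0),T.max(0),T.mean(0))
(cx,cy),wh,a=cv2.minAreaRect((T[:,:2]*1000).astype(np.float32));print(cx,cy,wh,a)
print((T[:,:2]*1000).round(0).tolist())
```

```text
[ 0.04175  0.02825  0.09025  0.08875 23.311  ] 0.5080039680837373 -0.38646043713268413
pad 0.5078091659545898 -0.38688077545166016 0.045820552825927736
102 [ 0.48977682 -0.40107775  0.08388869] [ 0.51837268 -0.37290797  0.09325095] [ 0.5037778  -0.38661077  0.08883984]
504.01251220703125 -387.2276611328125 (22.95531463623047, 23.066749572753906) 52.6701774597168
[[518.0, -385.0], [518.0, -387.0], [516.0, -382.0], [516.0, -385.0], [515.0, -386.0], [515.0, -388.0], [514.0, -381.0], [514.0, -382.0], [513.0, -384.0], [513.0, -387.0], [514.0, -390.0], [514.0, -392.0], [513.0, -393.0], [512.0, -381.0], [511.0, -382.0], [511.0, -384.0], [510.0, -385.0], [512.0, -390.0], [511.0, -391.0], [511.0, -394.0], [511.0, -396.0], [509.0, -378.0], [509.0, -381.0], [508.0, -381.0], [509.0, -384.0], [508.0, -385.0], [508.0, -388.0], [508.0, -391.0], [508.0, -393.0], [509.0, -396.0], [508.0, -398.0], [508.0, -400.0], [507.0, -375.0], [506.0, -377.0], [506.0, -379.0], [506.0, -380.0], [506.0, -383.0], [506.0, -385.0], [506.0, -388.0], [506.0, -390.0], [506.0, -394.0], [506.0, -395.0], [506.0, -397.0], [50
[... 299 characters left out ...]
0], [501.0, -380.0], [502.0, -384.0], [501.0, -386.0], [501.0, -388.0], [501.0, -390.0], [501.0, -392.0], [501.0, -395.0], [501.0, -397.0], [500.0, -375.0], [500.0, -377.0], [500.0, -380.0], [499.0, -380.0], [499.0, -382.0], [499.0, -385.0], [499.0, -388.0], [500.0, -392.0], [499.0, -393.0], [499.0, -395.0], [499.0, -398.0], [497.0, -377.0], [497.0, -381.0], [497.0, -385.0], [497.0, -386.0], [496.0, -387.0], [496.0, -389.0], [497.0, -393.0], [497.0, -397.0], [495.0, -382.0], [495.0, -383.0], [494.0, -385.0], [495.0, -389.0], [494.0, -389.0], [494.0, -393.0], [492.0, -383.0], [492.0, -385.0], [492.0, -388.0], [492.0, -390.0], [492.0, -393.0], [490.0, -387.0], [490.0, -387.0], [490.0, -391.0]]
```

View pics/hp.png

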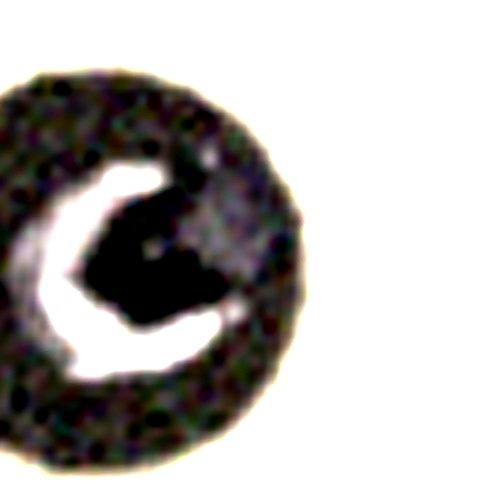

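Run:
```python
from h import *
o=st();Y=down(-127.3)
rel([((.504,-.387,.2),Y),((.504,-.387,.15),Y)])
```

```text
{'clock': 30.9, 'tool_pos': [0.5, 0.0996, 0.2502], 'orientation': [-179.9827, -0.0047, -134.7035], 'force': [-0.4018, -0.28, 0.1041], 'opening': 0.0442}
0.3430 -0.3451 0.0503  -0.0 -0.0 -7.4
0.3430 -0.3451 0.1003  -0.0 -0.0 -7.4
```

Call:
jog_arm(
  targets="0.043 -0.043 0 0 0 -1 0; 0.086 -0.086 0 0 0 -2 0.2; 0.13 -0.13 0 0 0 -3 0.2; 0.172 -0.173 0.01 0 0 -4 0.2; 0.215 -0.216 0.02 0 0 -5 0.2; 0.258 -0.26 0.03 0 0 -6 0.2; 0.30 -0.303 0.04 0 0 -7.4 0.2; 0.343 -0.345 0.05 0 0 -7.4 0.2",
)

```text
clock: 31.9
tool_pos: [0.5039, -0.389, 0.1999]
orientation: [-180.0, -0.0, -127.3]
force: [1.2, 1.4, 0.7]
opening: 0.0527
```

Run:
```python
from h import *
o=st();Y=down(-127.3)
p=snapshot('side');save(p['img'],'g1',(300,80,400,160),7)
rel([((.504,-.387,.15),Y),((.504,-.387,.046),Y)])
```

```text
{'clock': 31.9, 'tool_pos': [0.5039, -0.389, 0.1999], 'orientation': [-179.9712, -0.0046, -127.2737], 'force': [1.2245, 1.367, 0.695], 'opening': 0.0527}
-0.0069 0.0033 0.0475  0.1 -0.1 -0.1
-0.0071 0.0031 0.1515  0.1 -0.1 -0.1
```

View pics/g1.png

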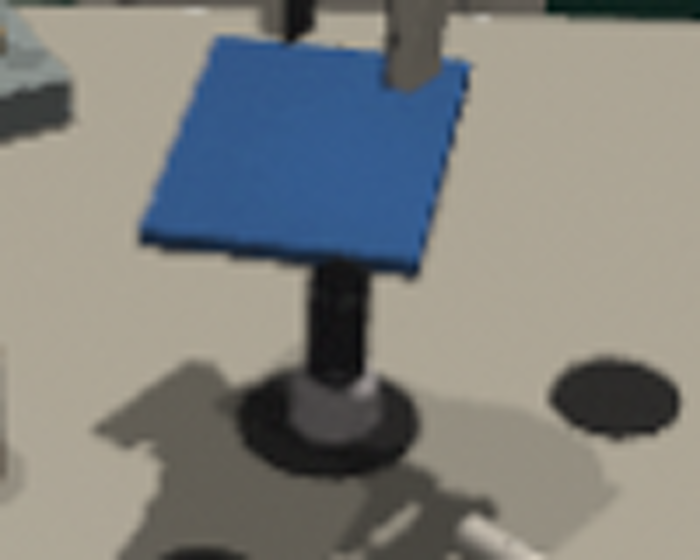

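Run:
```python
from h import *
o=st();Y=down(-127.3)
rel([((.504,-.387,.15),Y),((.504,-.387,.046),Y)])
```

```text
{'clock': 31.95, 'tool_pos': [0.5025, -0.3944, 0.1975], 'orientation': [179.8983, -0.1355, -127.4401], 'force': [1.905, -4.1315, 1.2322], 'opening': 0.0526}
-0.0069 0.0033 0.0475  0.1 -0.1 -0.1
-0.0071 0.0031 0.1515  0.1 -0.1 -0.1
```

Call:
jog_arm(
  targets="-0.007 0.003 0.02 0 0 0 0.2; -0.007 0.003 0.06 0 0 0 0.2; -0.007 0.003 0.085 0 0 0 0.2; -0.007 0.003 0.085 0 0 0 0.2; -0.007 0.003 0.085 0 0 0 0.2; -0.007 0.003 0.085 0 0 0 0.2; -0.007 0.003 0.085 0 0 0 0.2; -0.007 0.003 0.085 0 0 0 0.2",
)

```text
clock: 32.95
tool_pos: [0.5044, -0.3872, 0.1131]
orientation: [180.0, -0.1, -127.4]
force: [0.6, -0.7, 0.0]
opening: 0.0525
```

Run:
```python
from h import *
o=st();Y=down(-127.3)
rel([((.504,-.387,.046),Y)])
```

```text
{'clock': 32.95, 'tool_pos': [0.5044, -0.3872, 0.1131], 'orientation': [179.9522, -0.121, -127.4362], 'force': [0.5703, -0.6773, 0.0104], 'opening': 0.0525}
-0.0000 0.0004 0.0671  0.0 -0.1 -0.1
```

Call:
jog_arm(
  targets="0 0 0.03 0 0 0 0.2; 0 0 0.055 0 0 0 0.2; 0 0 0.067 0 0 0 0.2; 0 0 0.067 0 0 0 0.2; 0 0 0.067 0 0 0 -1; 0 0 0.067 0 0 0 -1; 0 0 0.067 0 0 0 -1; 0 0 0.067 0 0 0 -1",
)

```text
clock: 33.95
tool_pos: [0.5045, -0.3873, 0.0467]
orientation: [180.0, -0.1, -127.4]
force: [-0.4, 0.6, 2.5]
opening: 0.0237
```

Call:
jog_arm(
  targets="0 0 0 0 0 0 -1; 0 0 0 0 0 0 -1; 0 0 0 0 0 0 -1; 0 0 0 0 0 0 -1; 0 0 -0.01 0 0 0 -1; 0 0 -0.03 0 0 0 -1; 0 0 -0.06 0 0 0 -1; 0 0 -0.08 0 0 0 -1",
)

```text
clock: 34.95
tool_pos: [0.5048, -0.3874, 0.1284]
orientation: [-179.9, -0.1, -127.4]
force: [1.4, -0.7, -2.8]
opening: 0.0234
```

Run:
```python
from h import *
o=st();Y=down(-127.3)
p=snapshot('side');save(p['img'],'g2',(280,80,400,220),6)
b=base(1,-1)
rel([((*b,.15),Y)])
```

```text
{'clock': 34.95, 'tool_pos': [0.5048, -0.3874, 0.1284], 'orientation': [-179.9457, -0.1012, -127.4293], 'force': [1.3703, -0.6871, -2.8046], 'opening': 0.0234}
-0.2446 0.0742 -0.0196  -0.3 -0.1 -0.1
```

View pics/g2.png

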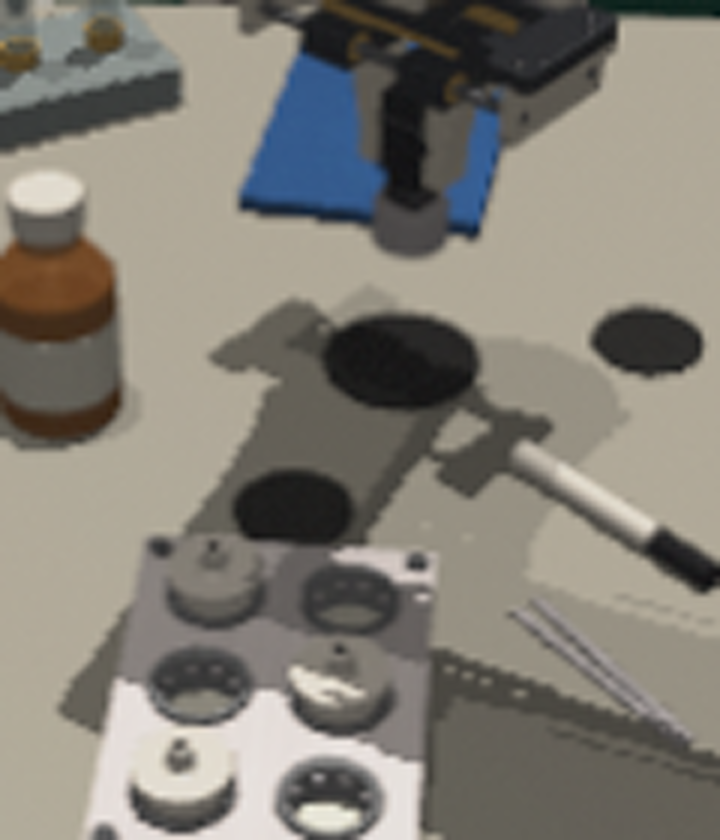

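Call:
jog_arm(
  targets="0 0 -0.02 0 0 0 -1; -0.05 0.015 -0.022 0 0 0 -1; -0.10 0.03 -0.022 0 0 0 -1; -0.15 0.045 -0.022 0 0 0 -1; -0.20 0.06 -0.022 0 0 0 -1; -0.235 0.071 -0.022 0 0 0 -1; -0.2446 0.0742 -0.022 0 0 0 -1; -0.2446 0.0742 -0.022 0 0 0 -1",
)

```text
clock: 36.0
tool_pos: [0.5954, -0.1482, 0.1521]
orientation: [-179.8, -0.1, -127.3]
force: [-0.3, -0.7, -3.1]
opening: 0.0244
```

Run:
```python
from h import *
o=st();Y=down(-127.3)
p=snapshot('side');save(p['img'],'g3',(260,80,380,220),6)
b=base(1,-1)
o=st();rel([((*b,.13),Y),((*b,.1),Y)])
```

```text
{'clock': 36.0, 'tool_pos': [0.5954, -0.1482, 0.1521], 'orientation': [-179.7745, -0.105, -127.3369], 'force': [-0.3232, -0.6892, -3.0804], 'opening': 0.0244}
{'clock': 36.05, 'tool_pos': [0.5951, -0.1489, 0.1522], 'orientation': [-179.7738, -0.1117, -127.3885], 'force': [0.7163, -0.0644, -2.124], 'opening': 0.0239}
-0.0005 -0.0001 0.0222  -0.2 -0.1 -0.1
-0.0006 -0.0000 0.0521  -0.2 -0.1 -0.1
```

View pics/g3.png

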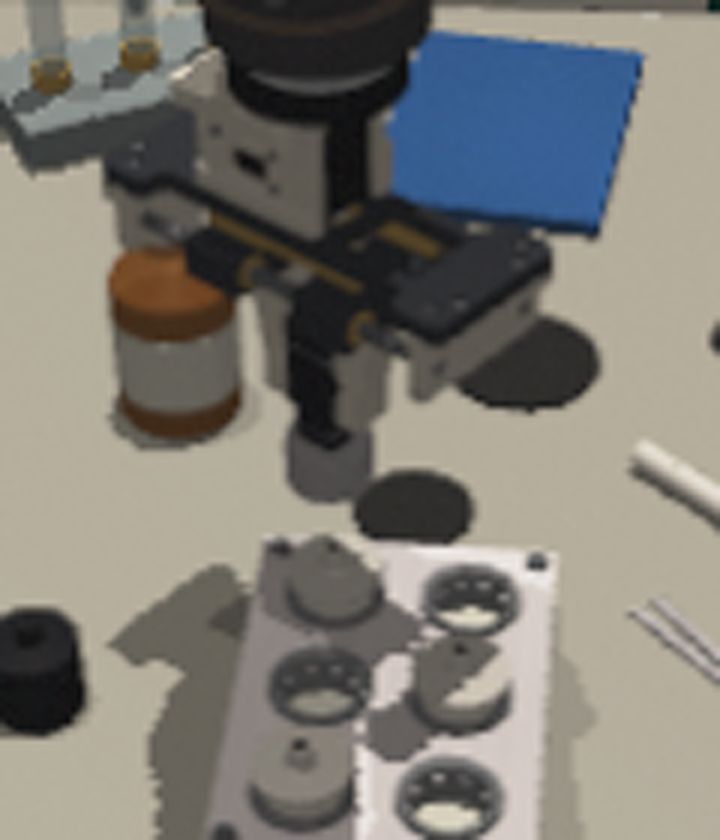

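Call:
jog_arm(
  targets="0 0 0.015 0 0 0 -1; 0 0 0.03 0 0 0 -1; 0 0 0.04 0 0 0 -1; 0 0 0.047 0 0 0 -1; 0 0 0.051 0 0 0 -1; 0 0 0.054 0 0 0 -1; 0 0 0.054 0 0 0 -1; 0 0 0.054 0 0 0 -1",
)

```text
clock: 37.05
tool_pos: [0.5954, -0.1491, 0.0985]
orientation: [-179.7, -0.1, -127.4]
force: [-0.8, 0.2, -3.3]
opening: 0.0239
```

Run:
```python
from h import *
p=snapshot('side');save(p['img'],'g4',(280,100,360,200),7)
b=base(1,-1)
o=st();rel([((*b,.0877),down(-127.3))])
```

```text
{'clock': 37.1, 'tool_pos': [0.5954, -0.1491, 0.0985], 'orientation': [-179.7456, -0.0896, -127.3863], 'force': [-0.6992, 0.346, -2.7204], 'opening': 0.0241}
-0.0004 0.0002 0.0108  -0.3 -0.1 -0.1
```

View pics/g4.png

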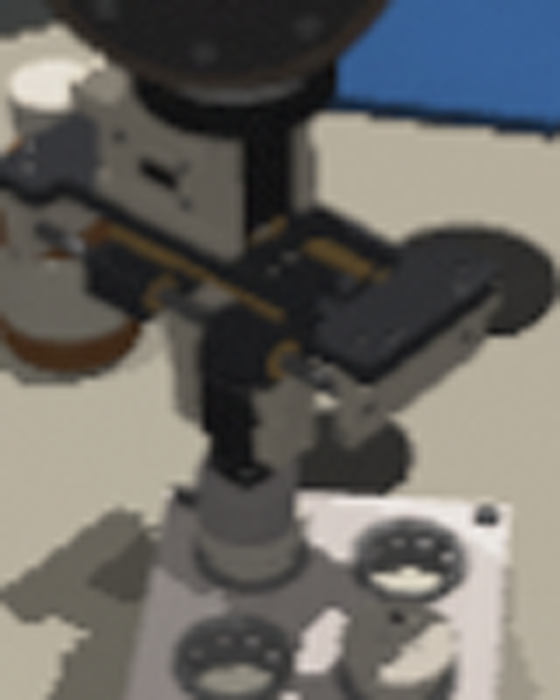

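Call:
jog_arm(
  targets="0 0 0.002 0 0 0 -1; 0 0 0.004 0 0 0 -1; 0 0 0.006 0 0 0 -1; 0 0 0.008 0 0 0 -1; 0 0 0.010 0 0 0 -1; 0 0 0.011 0 0 0 -1; 0 0 0.0115 0 0 0 -1; 0 0 0.0115 0 0 0 -1",
)

```text
clock: 38.1
tool_pos: [0.5952, -0.1491, 0.0876]
orientation: [-179.8, -0.1, -127.4]
force: [-3.5, 0.8, 6.0]
opening: 0.024
```

Call:
jog_arm(
  targets="0 0 0.001 0 0 0 -1; 0 0 0.002 0 0 0 -1; 0 0 0.003 0 0 0 -1; 0 0 0.004 0 0 0 -1; 0 0 0.004 0 0 0 -1; 0 0 0.004 0 0 0 -1; 0 0 0.004 0 0 0 -1; 0 0 0.004 0 0 0 -1",
)

```text
clock: 39.1
tool_pos: [0.5954, -0.1491, 0.0874]
orientation: [-179.7, -0.1, -127.3]
force: [-10.6, 5.3, 28.0]
opening: 0.0239
```

Call:
jog_arm(
  targets="0 0 -0.004 0 0 0 -1; 0 0 -0.02 0 0 0 -1; 0 0 -0.04 0 0 0 -1; 0 0 -0.062 0 0 0 -1; 0 0 -0.062 0 0 0 -1; 0 0 -0.062 0 0 0 -1; 0 0 -0.062 0 0 0 -1; 0 0 -0.062 0 0 0 -1",
)

```text
clock: 40.1
tool_pos: [0.5948, -0.1488, 0.1486]
orientation: [-179.7, -0.1, -127.3]
force: [0.4, 0.5, -2.3]
opening: 0.0241
```

Run:
```python
from h import *
p=snapshot('side');save(p['img'],'g5',(260,80,380,220),6)
b=base(-1,0)
o=st();rel([((*b,.15),down(-127.3))])
```

```text
{'clock': 40.15, 'tool_pos': [0.5949, -0.1488, 0.1488], 'orientation': [-179.6998, -0.1195, -127.2989], 'force': [0.6001, 0.5409, -2.8874], 'opening': 0.0243}
-0.0164 0.0915 -0.0018  -0.3 -0.1 0.0
```

View pics/g5.png

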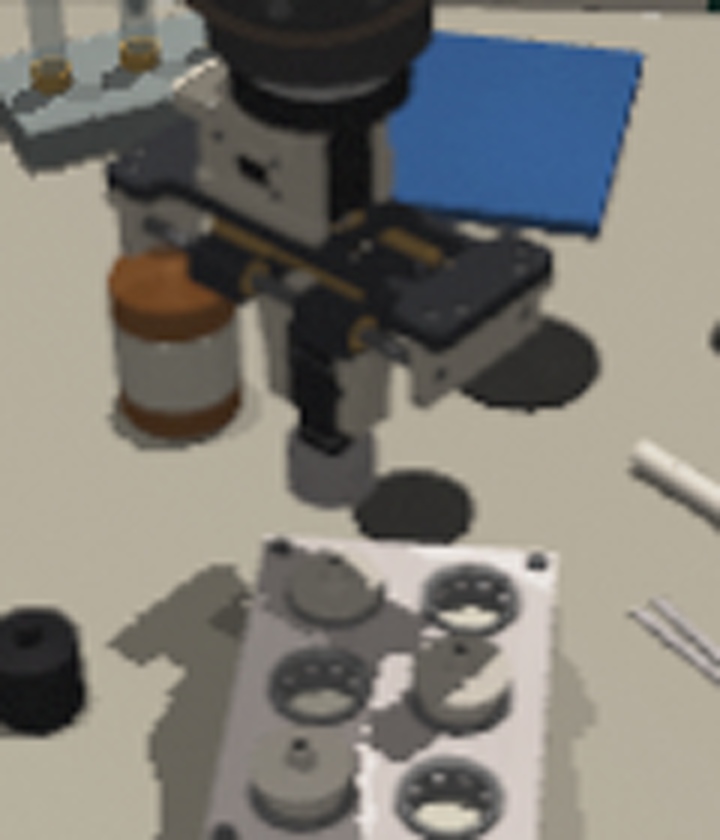

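The cap at the back right is now clearly lower (flush on its rim). Next, the front middle one.

Call:
jog_arm(
  targets="-0.005 0.03 -0.002 0 0 0 -1; -0.010 0.06 -0.002 0 0 0 -1; -0.016 0.085 -0.002 0 0 0 -1; -0.0164 0.0915 -0.002 0 0 0 -1; -0.0164 0.0915 -0.002 0 0 0 -1; -0.0164 0.0915 -0.002 0 0 0 -1; -0.0164 0.0915 0.01 0 0 0 -1; -0.0164 0.0915 0.02 0 0 0 -1",
)

```text
clock: 41.15
tool_pos: [0.5318, -0.0808, 0.1269]
orientation: [-179.7, -0.2, -127.3]
force: [-0.5, -1.0, -2.8]
opening: 0.0239
```

Run:
```python
from h import *
p=snapshot('side');save(p['img'],'g6',(280,100,380,230),6)
b=base(-1,0)
o=st();rel([((*b,.099),down(-127.3)),((*b,.0875),down(-127.3))])
```

```text
{'clock': 41.2, 'tool_pos': [0.5309, -0.0808, 0.1255], 'orientation': [-179.8431, -0.2343, -127.3507], 'force': [-0.2227, -0.5927, -3.5842], 'opening': 0.0239}
-0.0011 -0.0005 0.0265  -0.2 -0.2 -0.1
-0.0012 -0.0005 0.0380  -0.2 -0.2 -0.1
```

View pics/g6.png

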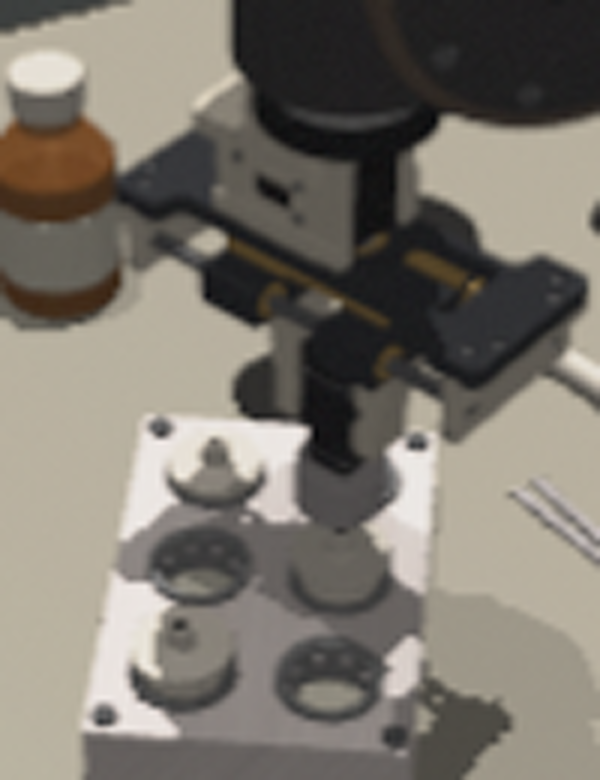

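Call:
jog_arm(
  targets="-0.001 -0.0005 0.015 0 0 0 -1; -0.001 -0.0005 0.022 0 0 0 -1; -0.001 -0.0005 0.026 0 0 0 -1; -0.001 -0.0005 0.026 0 0 0 -1; -0.001 -0.0005 0.029 0 0 0 -1; -0.001 -0.0005 0.032 0 0 0 -1; -0.001 -0.0005 0.035 0 0 0 -1; -0.001 -0.0005 0.037 0 0 0 -1",
)

```text
clock: 42.2
tool_pos: [0.5316, -0.0804, 0.0881]
orientation: [-179.9, -0.2, -127.4]
force: [-0.4, 0.3, -2.9]
opening: 0.024
```

Call:
jog_arm(
  targets="0 0 0.001 0 0 0 -1; 0 0 0.002 0 0 0 -1; 0 0 0.003 0 0 0 -1; 0 0 0.004 0 0 0 -1; 0 0 0.004 0 0 0 -1; 0 0 0.004 0 0 0 -1; 0 0 0.004 0 0 0 -1; 0 0 0.004 0 0 0 -1",
)

```text
clock: 43.2
tool_pos: [0.5318, -0.0805, 0.0874]
orientation: [-179.8, -0.2, -127.3]
force: [-11.5, 4.4, 31.7]
opening: 0.0239
```

Call:
jog_arm(
  targets="0 0 -0.004 0 0 0 -1; 0 0 -0.02 0 0 0 -1; 0 0 -0.04 0 0 0 -1; 0 0 -0.06 0 0 0 -1; 0 0 -0.06 0 0 0 -1; 0 0 -0.06 0 0 0 -1; 0 0 -0.06 0 0 0 -1; 0 0 -0.06 0 0 0 -1",
)

```text
clock: 44.2
tool_pos: [0.5313, -0.0802, 0.1466]
orientation: [-179.8, -0.3, -127.3]
force: [0.1, 0.4, -2.7]
opening: 0.0236
```

Run:
```python
from h import *
b=base(1,1)
o=st();rel([((*b,.15),down(-127.3))])
```

```text
{'clock': 44.2, 'tool_pos': [0.5313, -0.0802, 0.1466], 'orientation': [-179.8428, -0.2755, -127.2993], 'force': [0.0872, 0.4465, -2.7103], 'opening': 0.0236}
-0.0923 -0.0165 -0.0038  -0.2 -0.3 0.0
```

Call:
jog_arm(
  targets="-0.03 -0.005 -0.003 0 0 0 -1; -0.06 -0.011 -0.003 0 0 0 -1; -0.085 -0.016 -0.003 0 0 0 -1; -0.0923 -0.0165 -0.003 0 -0.3 0 -1; -0.0923 -0.0165 -0.003 -0.2 -0.3 0 -1; -0.0923 -0.0165 -0.003 -0.2 -0.3 0 -1; -0.0923 -0.0165 0.01 -0.2 -0.3 0 -1; -0.0923 -0.0165 0.02 -0.2 -0.3 0 -1",
)

```text
clock: 45.2
tool_pos: [0.5997, -0.0173, 0.1252]
orientation: [179.9, 0.0, -127.3]
force: [-0.0, 0.1, -2.1]
opening: 0.024
```

Run:
```python
from h import *
p=snapshot('side');save(p['img'],'g7',(260,120,380,250),6)
b=base(1,1)
o=st();rel([((*b,.099),down(-127.3)),((*b,.0875),down(-127.3))])
```

```text
{'clock': 45.25, 'tool_pos': [0.5989, -0.0173, 0.1237], 'orientation': [179.8335, -0.0836, -127.3474], 'force': [-0.4331, -0.2456, -4.6049], 'opening': 0.0242}
-0.0014 -0.0009 0.0247  0.2 -0.1 -0.0
-0.0014 -0.0010 0.0362  0.2 -0.1 -0.0
```

View pics/g7.png

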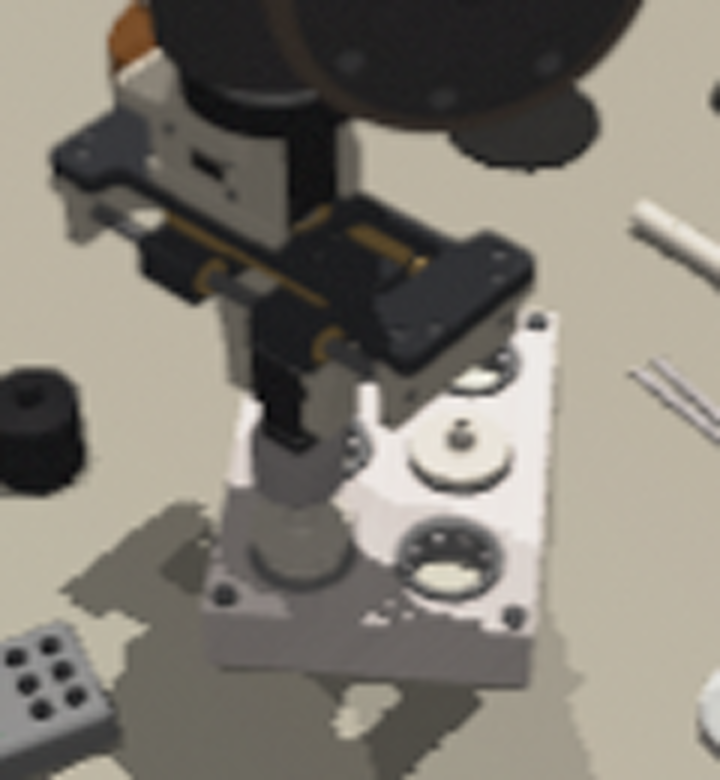

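Call:
jog_arm(
  targets="-0.001 -0.001 0.013 0 0 0 -1; -0.001 -0.001 0.021 0 0 0 -1; -0.001 -0.001 0.025 0 0 0 -1; -0.001 -0.001 0.025 0 0 0 -1; -0.001 -0.001 0.028 0 0 0 -1; -0.001 -0.001 0.031 0 0 0 -1; -0.001 -0.001 0.034 0 0 0 -1; -0.001 -0.001 0.036 0 0 0 -1",
)

```text
clock: 46.25
tool_pos: [0.6, -0.0171, 0.0875]
orientation: [179.8, -0.1, -127.3]
force: [-5.4, 2.7, 14.4]
opening: 0.0235
```

Call:
jog_arm(
  targets="0 0 0.001 0 0 0 -1; 0 0 0.002 0 0 0 -1; 0 0 0.003 0 0 0 -1; 0 0 0.004 0 0 0 -1; 0 0 0.004 0 0 0 -1; 0 0 0.004 0 0 0 -1; 0 0 0.004 0 0 0 -1; 0 0 0.004 0 0 0 -1",
)

```text
clock: 47.25
tool_pos: [0.6001, -0.0169, 0.0873]
orientation: [179.9, -0.0, -127.3]
force: [-12.4, 4.3, 30.7]
opening: 0.0238
```

Call:
jog_arm(
  targets="0 0 -0.004 0 0 0 -1; 0 0 -0.02 0 0 0 -1; 0 0 -0.045 0 0 0 -1; 0 0 -0.07 0 0 0 -1; 0 0 -0.07 0 0 0 -1; 0 0 -0.07 0 0 0 -1; 0 0 -0.07 0 0 0 -1; 0 0 -0.07 0 0 0 -1",
)

```text
clock: 48.25
tool_pos: [0.5998, -0.0171, 0.1564]
orientation: [179.9, -0.1, -127.3]
force: [-0.2, 0.2, -2.3]
opening: 0.0239
```

Run:
```python
from h import *
o=st();rel([((.555,-.20,.155),down(-127.3)),((.506,-.387,.155),down(-127.3))])
```

```text
{'clock': 48.25, 'tool_pos': [0.5998, -0.0171, 0.1564], 'orientation': [179.8508, -0.1218, -127.2662], 'force': [-0.2418, 0.2214, -2.2827], 'opening': 0.0239}
0.1727 -0.0751 0.0016  0.1 -0.1 0.0
0.3512 -0.1493 0.0018  0.1 -0.1 0.0
```

Call:
jog_arm(
  targets="0.05 -0.022 0 0 0 0 -1; 0.10 -0.043 0 0 0 0 -1; 0.15 -0.064 0 0 0 0 -1; 0.20 -0.085 0 0 0 0 -1; 0.25 -0.106 0 0 0 0 -1; 0.30 -0.128 0 0 0 0 -1; 0.34 -0.145 0 0 0 0 -1; 0.351 -0.149 0 0 0 0 -1",
)

```text
clock: 49.25
tool_pos: [0.5046, -0.3889, 0.156]
orientation: [179.8, -0.2, -127.4]
force: [0.1, 1.3, -2.3]
opening: 0.0236
```

Run:
```python
from h import *
p=snapshot('top');C=cloud(p);save(p['img'],'k1t',(280,160,390,240),7)
P=C[160:240,280:390].reshape(-1,3)
for s in((1,1),(1,-1),(-1,0)):
    b=base(*s);q=P[(np.hypot(*(P[:,:2]-b).T)<.02)];q=q[q[:,2]>.04];A=np.c_[q[:,:2]-b,np.ones(len(q))];k=np.linalg.lstsq(A,q[:,2],rcond=None)[0]
    print(s,len(q),q.mean(0).round(4),np.median(q[:,2]).round(4),k.round(3))
p=snapshot('side');save(p['img'],'k1s',(280,80,380,240),5)
o=st();rel([((.506,-.387,.055),down(-127.3)),((.506,-.387,.0467),down(-127.3))])
```

```text
(1, 1) 198 [ 0.6    -0.0171  0.0458] 0.0448 [-0.011 -0.008  0.046]
(1, -1) 202 [ 0.5953 -0.1483  0.0458] 0.0446 [-0.009  0.021  0.046]
(-1, 0) 205 [ 0.5313 -0.0802  0.0456] 0.045 [0.006 0.02  0.046]
{'clock': 49.35, 'tool_pos': [0.5051, -0.3875, 0.156], 'orientation': [179.7851, -0.137, -127.3763], 'force': [0.2555, -0.4779, -1.8891], 'opening': 0.0242}
-0.0012 -0.0008 0.1010  0.2 -0.1 -0.1
-0.0012 -0.0008 0.1093  0.2 -0.1 -0.1
```

View pics/k1t.png

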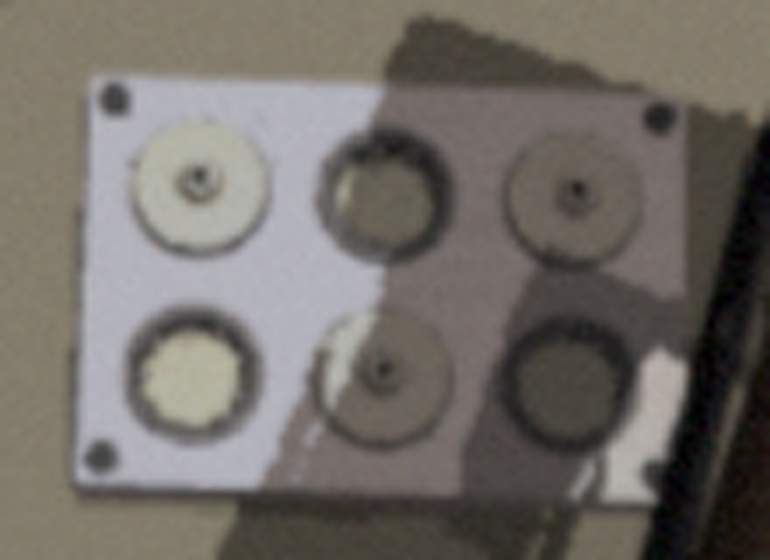

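View pics/k1s.png

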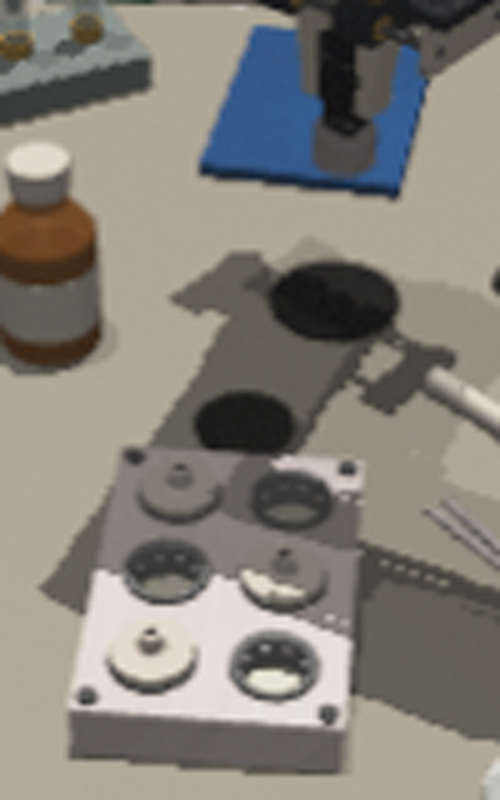

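All three flanges read a level top at 45 mm, which is home. Parking the pusher.

Call:
jog_arm(
  targets="-0.001 -0.001 0.04 0 0 0 -1; -0.001 -0.001 0.075 0 0 0 -1; -0.001 -0.001 0.095 0 0 0 -1; -0.001 -0.001 0.104 0 0 0 -1; -0.001 -0.001 0.108 0 0 0 -1; -0.001 -0.001 0.109 0 0 0 -1; -0.001 -0.001 0.1095 0 0 0 -1; -0.001 -0.001 0.1095 0 0 0 -1",
)

```text
clock: 50.35
tool_pos: [0.5063, -0.3874, 0.0472]
orientation: [179.8, -0.1, -127.4]
force: [-0.2, -0.6, -2.3]
opening: 0.0238
```

Call:
jog_arm(
  targets="0 0 0.0002 0 0 0 -1; 0 0 0.0002 0 0 0 -0.3; 0 0 0.0002 0 0 0 0; 0 0 0.0002 0 0 0 0.2; 0 0 0.0002 0 0 0 0.2; 0 0 0.0002 0 0 0 0.2; 0 0 -0.03 0 0 0 0.2; 0 0 -0.06 0 0 0 0.2",
)

```text
clock: 51.35
tool_pos: [0.5063, -0.3874, 0.1075]
orientation: [179.8, -0.1, -127.4]
force: [1.0, 0.0, 0.1]
opening: 0.0525
```

Call:
jog_arm(
  targets="0 0 -0.05 0 0 0 0.2; 0 0 -0.10 0 0 0 0.2; 0 0 -0.12 0 0 0 0.2; -0.05 0 -0.12 0 0 0 0.2; -0.10 0 -0.12 0 0 0 0.2; -0.15 0 -0.12 0 0 0 0.2; -0.20 0 -0.12 0 0 0 0.2; -0.25 0 -0.12 0 0 0 0.2",
)

```text
clock: 52.35
tool_pos: [0.6594, -0.1873, 0.2269]
orientation: [179.8, -0.1, -127.4]
force: [0.8, -0.4, 0.1]
opening: 0.0526
```

Run:
```python
from h import *
o=st()
p=snapshot('side');save(p['img'],'m1s',(250,60,450,260),4)
p=snapshot('top');C=cloud(p)[205:245,435:480].reshape(-1,3);T=C[C[:,2]>.083];print(len(T),T.mean(0))
```

```text
{'clock': 52.35, 'tool_pos': [0.6594, -0.1873, 0.2269], 'orientation': [179.7871, -0.1441, -127.3766], 'force': [0.8356, -0.4167, 0.1142], 'opening': 0.0526}
102 [ 0.50583271 -0.38703673  0.08860124]
```

View pics/m1s.png

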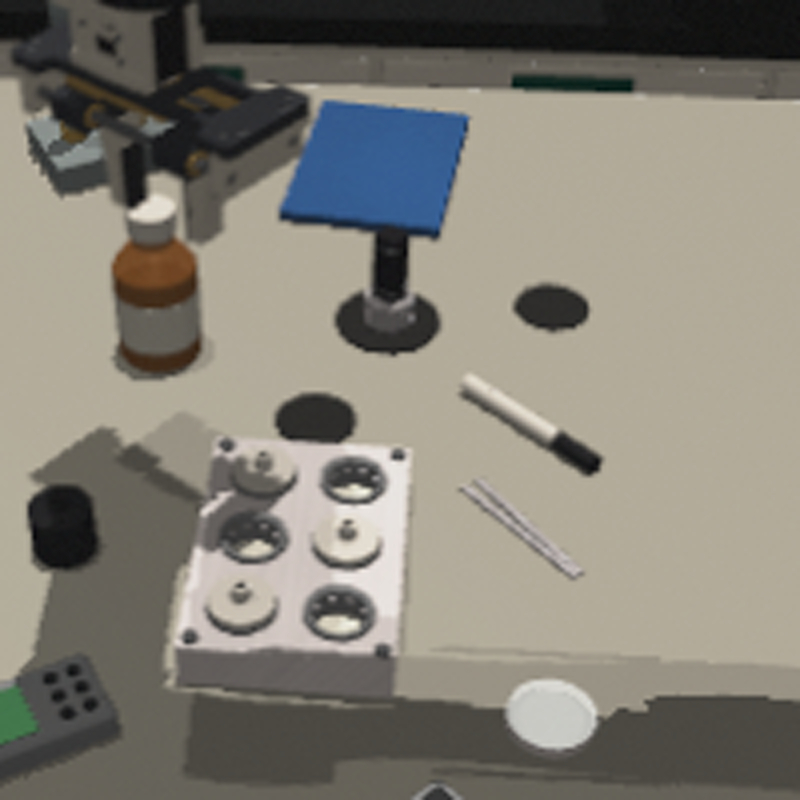

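Run:
```python
from lid import *
o=st()
T=pose(0,40,0,0)[1]
rel([((.62,.0,.33),down(-131)),((.56,.22,.34),down(-134.5)),((.577,.418,.33),T)])
```

```text
{'clock': 52.45, 'tool_pos': [0.6609, -0.185, 0.226], 'orientation': [179.758, -0.1347, -127.1645], 'force': [-0.9695, 0.6708, 0.3374], 'opening': 0.0526}
-0.1224 0.1448 -0.1037  0.2 -0.1 3.8
-0.2615 0.3255 -0.1133  0.2 -0.2 7.3
-0.4296 0.4316 -0.1032  -2.3 39.8 7.1
```

Call:
jog_arm(
  targets="-0.03 0.03 -0.04 0 0 1 0.3; -0.06 0.07 -0.08 0 0 2 0.3; -0.09 0.11 -0.104 0 0 3 0.3; -0.122 0.145 -0.106 0 0 4 0.3; -0.15 0.185 -0.108 0 0 4.5 0.3; -0.18 0.225 -0.11 0 0 5.5 0.3; -0.22 0.27 -0.112 0 0 6.5 0.3; -0.2615 0.3255 -0.113 0 0 7.3 0.3",
)

```text
clock: 53.45
tool_pos: [0.5614, 0.2147, 0.3399]
orientation: [179.8, -0.1, -134.5]
force: [1.2, -0.1, 0.3]
opening: 0.0569
```

Run:
```python
from lid import *
o=st()
T=pose(0,40,0,0)[1]
rel([((.57,.32,.34),pose(0,20,0,0)[1]),((.577,.418,.33),T),((.577,.418,.243),T)])
```

```text
{'clock': 53.45, 'tool_pos': [0.5614, 0.2147, 0.3399], 'orientation': [179.7855, -0.1445, -134.5364], 'force': [1.2057, -0.1071, 0.2727], 'opening': 0.0569}
-0.0811 0.0677 -0.0001  0.2 19.9 0.0
-0.1559 0.1314 0.0100  0.2 39.9 0.0
-0.1561 0.1311 0.0970  0.2 39.9 0.0
```

Call:
jog_arm(
  targets="-0.03 0.025 0 0 7 0 0.36; -0.055 0.046 0 0 14 0 0.36; -0.081 0.068 0 0 20 0 0.36; -0.11 0.09 0 0 27 0 0.36; -0.135 0.11 0 0 34 0 0.36; -0.156 0.131 0.005 0 39.9 0 0.36; -0.156 0.131 0.01 0 39.9 0 0.36; -0.156 0.131 0.01 0 39.9 0 0.36",
)

```text
clock: 54.45
tool_pos: [0.5777, 0.4178, 0.3277]
orientation: [179.8, -40.2, -134.4]
force: [-0.6, -2.1, 1.8]
opening: 0.0598
```

Run:
```python
from lid import *
p=snapshot('top');C=cloud(p);save(p['img'],'n1t',(60,130,300,330),3)
for d in models.spot_point('lid_handle',p)[:2]:print(d['conf'],d['uv'],C[int(d['uv'][1]),int(d['uv'][0])])
p=snapshot('side');save(p['img'],'n1s',(220,180,480,400),3)
C=cloud(p)
for d in models.spot_point('lid_handle',p)[:2]:print(d['conf'],d['uv'],C[int(d['uv'][1]),int(d['uv'][0])])
o=st()
r,h=.154,.0312
G=pose(106,40,r,h);print(G[0])
b=G[1].apply([0,0,1])
rel([(G[0]-.08*b,G[1]),G])
```

```text
0.94 [114.9, 193.5] [0.5473322  0.38036577 0.2216213 ]
0.2 [334.1, 192.4] [ 0.53516117 -0.08275655  0.04735486]
{'clock': 54.65, 'tool_pos': [0.5774, 0.4164, 0.3344], 'orientation': [179.738, -39.6766, -134.4224], 'force': [0.0226, -0.1379, 0.5124], 'opening': 0.0594}
[0.54591335 0.38925662 0.17487957]
-0.0704 0.0030 0.0693  0.2 0.3 0.1
-0.0700 0.0027 0.1493  0.2 0.3 0.1
```

View pics/n1s.png

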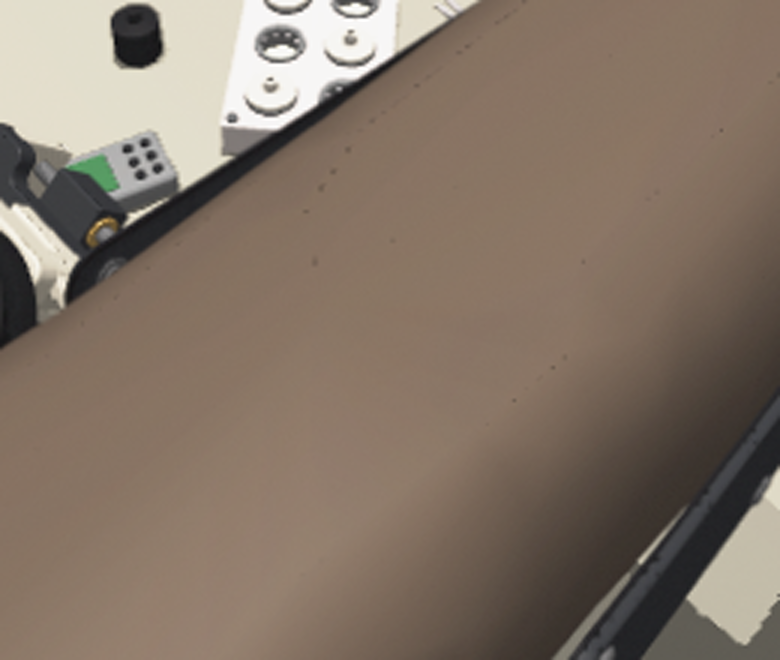

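View pics/n1t.png

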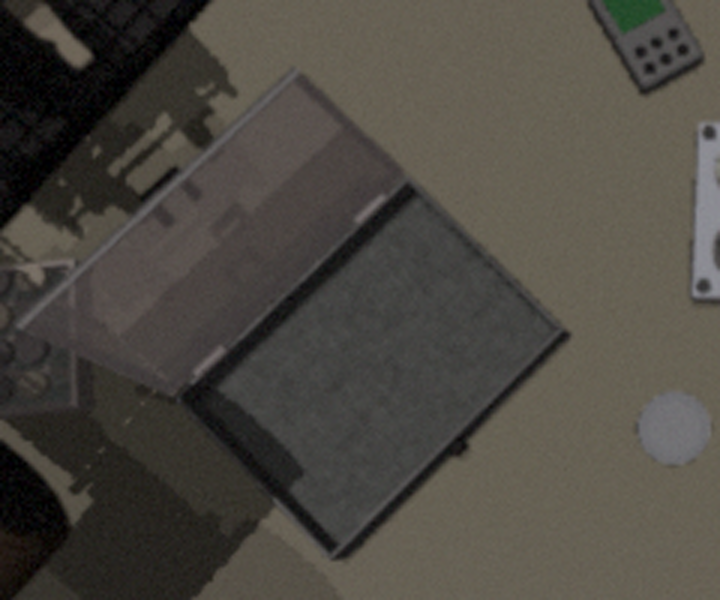

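Call:
jog_arm(
  targets="0 0.001 0 0 0 0 0.36; -0.035 0.001 0.035 0 0 0 0.36; -0.07 0.001 0.069 0 0 0 0.36; -0.07 0.001 0.069 0 0 0 0.36; -0.07 0.001 0.069 0 0 0 0.36; -0.07 0.001 0.10 0 0 0 0.36; -0.07 0.001 0.13 0 0 0 0.36; -0.07 0.001 0.145 0 0 0 0.36",
)

```text
clock: 55.65
tool_pos: [0.5492, 0.3898, 0.181]
orientation: [179.8, -39.4, -134.4]
force: [0.6, 0.3, -0.0]
opening: 0.0597
```

Run:
```python
from lid import *
o=st()
p=snapshot('top');C=cloud(p);save(p['img'],'n2t',(60,130,300,330),3)
o=st()
rel([pose(106,40,.154,.0312),pose(104,40,.154,.0312)])
```

```text
{'clock': 55.65, 'tool_pos': [0.5492, 0.3898, 0.181], 'orientation': [179.7536, -39.4422, -134.4302], 'force': [0.5706, 0.2505, -0.0396], 'opening': 0.0597}
{'clock': 55.7, 'tool_pos': [0.5486, 0.3895, 0.18], 'orientation': [179.7183, -39.5129, -134.4165], 'force': [0.9396, 0.6584, -1.7553], 'opening': 0.0594}
-0.0017 0.0017 0.0053  0.2 0.5 0.1
0.0036 0.0017 0.0065  0.2 0.5 0.1
```

View pics/n2t.png

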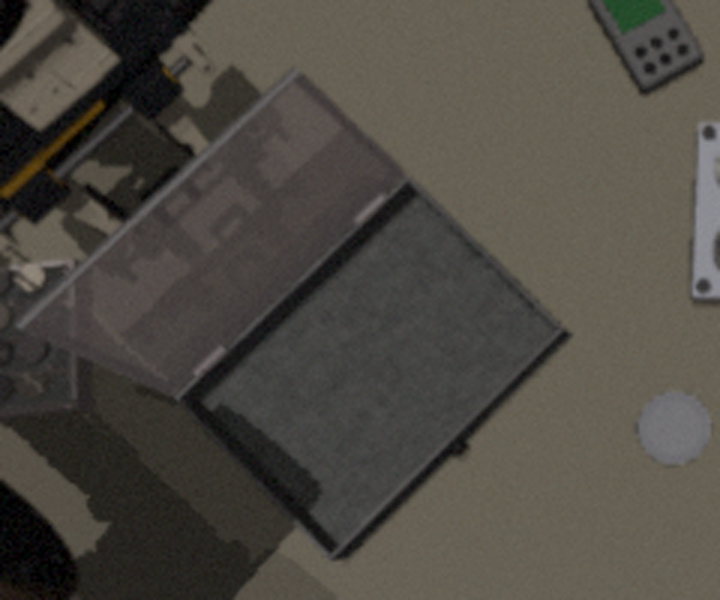

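Lid untouched so far. Go the last bit in and pinch.

Call:
jog_arm(
  targets="0 0 0.003 0 0.5 0 0.36; 0 0 0.005 0 0.5 0 0.36; 0 0 0.005 0 0.5 0 -1; 0 0 0.005 0 0.5 0 -1; 0 0 0.005 0 0.5 0 -1; 0 0 0.005 0 0.5 0 -1; 0 0 0.005 0 0.5 0 -1; 0 0 0.005 0 0.5 0 -1",
)

```text
clock: 56.7
tool_pos: [0.5466, 0.387, 0.1762]
orientation: [179.7, -40.0, -134.4]
force: [2.0, -2.7, -0.1]
opening: 0.0339
```

Run:
```python
from lid import *
o=st()
T=np.array(o['tool_pos']);R=Rn.from_euler('xyz',o['orientation'],degrees=True);G=T-.019*R.apply([0,0,1])
d=G-H;x,zz=d@u,d[2];print('G',x,zz,'radius',np.hypot(x,zz),np.hypot(.150,.032))
# phase of grasp point with lid at 106 deg: keep this radius/phase
ph=np.arctan2(zz,-x); rad=np.hypot(x,zz); a0=np.radians(106); r=rad*np.cos(ph-a0);h=rad*np.sin(ph-a0);print(r,h)
rel([pose(a,t,r,h) for a,t in[(106,40),(101,40),(96,40),(91,40),(86,38),(81,36),(76,34),(71,32),(66,30),(60,27)]])
```

```text
{'clock': 56.7, 'tool_pos': [0.5466, 0.387, 0.1762], 'orientation': [179.7398, -40.0125, -134.441], 'force': [2.0188, -2.6554, -0.1102], 'opening': 0.0339}
G 0.07130823836505132 0.14072994136199812 radius 0.15776495572362834 0.15337535656030274
0.15493351637384553 0.02975544922386059
-0.0000 0.0021 0.0000  0.2 -0.0 0.0
0.0132 0.0021 0.0037  0.2 -0.0 0.0
0.0261 0.0021 0.0086  0.2 -0.0 0.0
0.0385 0.0021 0.0145  0.2 -0.0 0.0
0.0497 0.0021 0.0215  0.2 -2.0 0.0
0.0602 0.0020 0.0295  0.2 -4.0 0.0
0.0700 0.0020 0.0384  0.2 -6.0 0.0
0.0790 0.0020 0.0482  0.2 -8.0 0.0
0.0871 0.0019 0.0587  0.2 -10.0 0.0
0.0953 0.0019 0.0722  0.2 -13.0 0.0
```

Call:
jog_arm(
  targets="0.007 0 0.002 0 0 0 -1; 0.013 0 0.004 0 0 0 -1; 0.026 0 0.0085 0 0 0 -1; 0.0385 0 0.0145 0 0 0 -1; 0.050 0 0.0215 0 -2 0 -1; 0.060 0 0.0295 0 -4 0 -1; 0.070 0 0.0385 0 -6 0 -1; 0.079 0 0.048 0 -8 0 -1",
)

```text
clock: 57.7
tool_pos: [0.4823, 0.3218, 0.1893]
orientation: [179.7, -31.8, -134.5]
force: [4.9, -0.7, -8.2]
opening: 0.034
```

Run:
```python
from lid import *
p=snapshot('top');save(p['img'],'n3t',(60,130,300,330),3)
o=st();r,h=.1549,.0298
rel([pose(a,t,r,h) for a,t in[(75,33),(70,32),(65,30),(60,27),(55,25),(50,23),(45,20),(40,18),(35,16),(30,14),(20,9),(10,5),(0,0)]])
```

```text
{'clock': 57.75, 'tool_pos': [0.4816, 0.3213, 0.1893], 'orientation': [179.6831, -31.659, -134.4984], 'force': [5.9549, -2.5643, -13.888], 'opening': 0.0336}
-0.0088 0.0018 -0.0079  0.3 1.3 0.0
0.0016 0.0018 0.0006  0.3 0.3 0.0
0.0110 0.0017 0.0100  0.3 -1.7 -0.0
0.0192 0.0017 0.0203  0.3 -4.7 -0.0
0.0267 0.0016 0.0312  0.3 -6.7 -0.0
0.0333 0.0016 0.0428  0.3 -8.7 -0.0
0.0385 0.0015 0.0549  0.3 -11.7 -0.0
0.0430 0.0014 0.0676  0.3 -13.7 -0.0
0.0463 0.0014 0.0806  0.3 -15.7 -0.0
0.0485 0.0013 0.0939  0.3 -17.7 -0.0
0.0489 0.0011 0.1207  0.3 -22.7 -0.1
0.0450 0.0010 0.1475  0.3 -26.7 -0.1
0.0360 0.0008 0.1732  0.3 -31.7 -0.1
```

View pics/n3t.png

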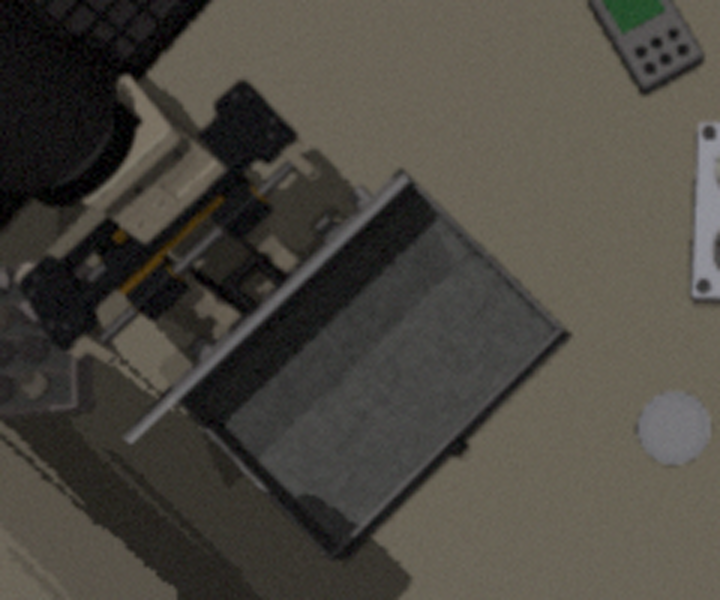

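Call:
jog_arm(
  targets="0.006 0 0.005 0 -1 0 -1; 0.011 0 0.010 0 -1.7 0 -1; 0.019 0 0.020 0 -4.7 0 -1; 0.027 0 0.031 0 -6.7 0 -1; 0.033 0 0.043 0 -8.7 0 -1; 0.0385 0 0.055 0 -11.7 0 -1; 0.043 0 0.0675 0 -13.7 0 -1; 0.046 0 0.0805 0 -15.7 0 -1",
)

```text
clock: 58.75
tool_pos: [0.4251, 0.264, 0.1452]
orientation: [179.7, -15.7, -134.6]
force: [7.2, 1.1, -3.6]
opening: 0.0334
```

Run:
```python
from lid import *
p=snapshot('side');save(p['img'],'n4s',(220,180,480,400),3)
o=st();r,h=.1549,.0298
rel([pose(a,t,r,h) for a,t in[(35,16),(30,14),(25,11),(20,9),(15,7),(10,5),(5,2),(0,0)]])
```

```text
{'clock': 58.8, 'tool_pos': [0.4243, 0.2633, 0.1443], 'orientation': [179.7168, -15.5663, -134.5869], 'force': [10.9052, 1.3728, -10.5329], 'opening': 0.0334}
0.0004 0.0016 -0.0006  0.3 0.4 -0.1
0.0061 0.0015 0.0116  0.3 -1.6 -0.1
0.0105 0.0014 0.0242  0.3 -4.6 -0.1
0.0140 0.0014 0.0373  0.3 -6.6 -0.1
0.0164 0.0013 0.0506  0.3 -8.6 -0.1
0.0176 0.0012 0.0641  0.3 -10.6 -0.1
0.0173 0.0011 0.0776  0.3 -13.6 -0.1
0.0162 0.0011 0.0912  0.3 -15.6 -0.1
```

View pics/n4s.png

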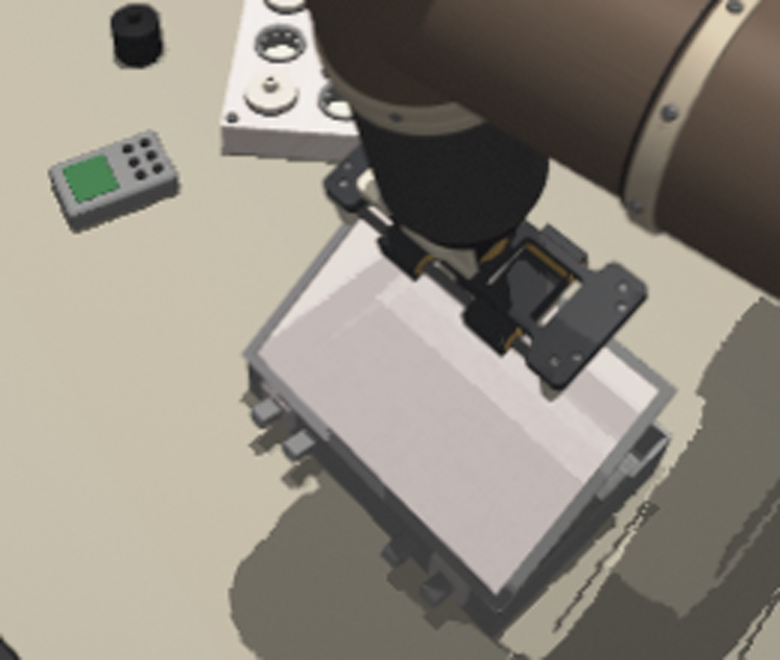

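Call:
jog_arm(
  targets="0.003 0 0.006 0 -1 0 -1; 0.006 0 0.0115 0 -1.6 0 -1; 0.0105 0 0.024 0 -4.6 0 -1; 0.014 0 0.037 0 -6.6 0 -1; 0.0164 0 0.0505 0 -8.6 0 -1; 0.0175 0 0.064 0 -10.6 0 -1; 0.0173 0 0.0775 0 -13.6 0 -1; 0.0165 0 0.089 0 -15.6 0 -1",
)

```text
clock: 59.8
tool_pos: [0.3973, 0.236, 0.0639]
orientation: [179.8, 0.3, -134.6]
force: [11.4, -1.2, -0.0]
opening: 0.0337
```

Call:
jog_arm(
  targets="0 0 0.002 0 0 0 -1; 0 0 0.002 0 0 0 -1; 0 0 0.002 0 0 0 0; 0 0 0.002 0 0 0 0.4; 0 0 0.002 0 0 0 0.4; 0 0 0.002 0 0 0 0.4; 0 0 0.002 0 0 0 0.4; 0 0 0.002 0 0 0 0.4",
)

```text
clock: 60.8
tool_pos: [0.3973, 0.236, 0.0618]
orientation: [179.8, 0.3, -134.6]
force: [0.7, -0.2, -0.2]
opening: 0.0615
```

Call:
jog_arm(
  targets="0 0 -0.03 0 0 0 0.4; 0 0 -0.08 0 0 0 0.4; 0 0 -0.13 0 0 0 0.4; 0 0 -0.16 0 0 0 0.4; 0 -0.05 -0.16 0 0 0 0.4; 0 -0.10 -0.16 0 0 0 0.4; 0 -0.15 -0.16 0 0 0 0.4; 0 -0.20 -0.16 0 0 0 0.4",
)

```text
clock: 61.8
tool_pos: [0.5405, 0.0932, 0.221]
orientation: [179.8, 0.3, -134.6]
force: [1.1, 0.5, 0.4]
opening: 0.0611
```

Run:
```python
from lid import *
p=snapshot('top');C=cloud(p);save(p['img'],'q1t')
for k in('lid_handle','lid_hinge'):
  for d in models.spot_point(k,p)[:1]:print(k,d['conf'],d['uv'],C[int(d['uv'][1]),int(d['uv'][0])].round(4))
P=C[160:240,280:390].reshape(-1,3)
for s in((1,1),(1,-1),(-1,0)):
    b=base(*s);q=P[(np.hypot(*(P[:,:2]-b).T)<.02)];q=q[q[:,2]>.04];print(s,len(q),q.mean(0).round(4),np.median(q[:,2]).round(4))
T=C[205:245,435:480].reshape(-1,3);T=T[T[:,2]>.083];print(len(T),T.mean(0))
p=snapshot('side');save(p['img'],'q1s');st()
```

```text
lid_handle 0.84 [201.8, 272.4] [0.3925 0.234  0.0591]
(1, 1) 196 [ 0.6    -0.0167  0.0458] 0.0446
(1, -1) 198 [ 0.5951 -0.1485  0.0457] 0.0448
(-1, 0) 199 [ 0.532  -0.0802  0.0456] 0.0444
105 [ 0.50573965 -0.38698361  0.08839928]
{'clock': 62.0, 'tool_pos': [0.5396, 0.0935, 0.2203], 'orientation': [179.7263, 0.2506, -134.7473], 'force': [-0.9729, 0.4649, 0.0762], 'opening': 0.0613}
```

View pics/q1s.png

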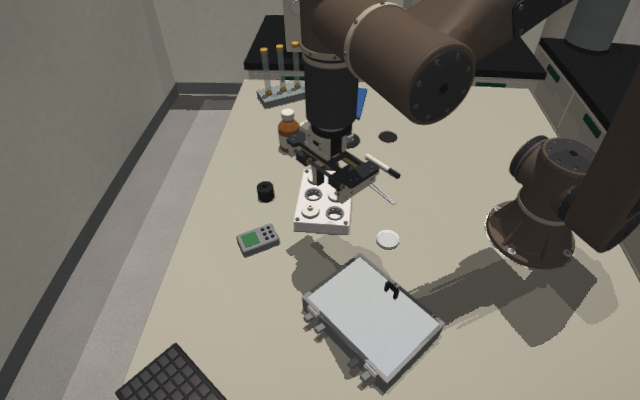

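View pics/q1t.png

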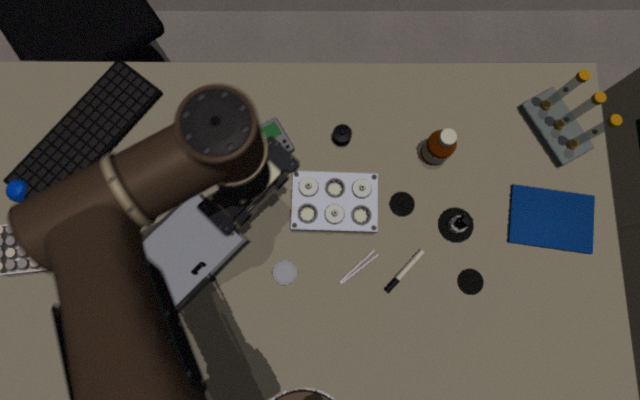

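Call:
jog_arm(
  targets="0 0 0 0 0 0 0.4; 0 0 0 0 0 0 0.4; 0 0 0 0 0 0 0.4; 0 0 0 0 0 0 0.4; 0 0 0 0 0 0 0.4; 0 0 0 0 0 0 0.4; 0 0 0 0 0 0 0.4; 0 0 0 0 0 0 0.4",
)

```text
clock: 63.0
tool_pos: [0.5396, 0.0935, 0.2203]
orientation: [179.7, 0.2, -134.8]
force: [0.2, 0.4, 0.4]
opening: 0.0614
```

Run:
```python
from h import *
p=snapshot('side');C=cloud(p)
for d in models.spot_point('lid_handle',p)[:1]:print(d['uv'],at_z(p,d['uv'],.082),C[int(d['uv'][1]),int(d['uv'][0])])
# lid surface heights at a few points
for uv in((340,300),(370,310),(400,330),(365,275),(420,320)):print(C[uv[1],uv[0]].round(4))
job.close_job();st()
```

```text
[389.6, 290.9] [[0.40366964 0.24801696 0.082     ]] [0.40089337 0.22952123 0.05584994]
[0.5084 0.2588 0.0534]
[0.444  0.2815 0.0569]
[0.3836 0.3251 0.0584]
[0.4535 0.1926 0.0557]
[0.3402 0.3007 0.0585]
the job is handed in; nothing more can be done
the job is handed in; nothing more can be done
```

The job is done and handed in at about 63 s of the 210 s allowed; the hand-in gave no verdict.

- **Lid:** I swung it back by its handle onto the stop.
- **Caps:** Three were in the box. I set them in the back-left, back-right and front-middle bases and pressed each home with the pusher, finishing at about 28–32 N.
- **Afterwards:** I stood the pusher on the largest pad, shut the lid by its handle and moved the arm clear.

**Last checks:**
- **Cap seating:** All three flange tops read 44–45 mm, which is the home height. They were 55 mm before pressing.
- **Pusher:** It stands upright, about 2 mm from the pad's centre.
- **Lid:** Its surface read 53–58 mm at five points, against 55 mm when shut. The scatter is 5 mm, highest on the side towards the robot, with no clear gap showing.
- **Other things on the bench:** They looked unmoved in the final pictures; I did not measure them.

One reading disagreed. The network's side-view position for the lid handle was about 1 cm off where I had just let go of it. I put that down to network error. No check failed, and I saw no sign of the grip slackening or of a cap being knocked aside.

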